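# Slide the blue-lidded bake pot under the hold-down clip

### The job

Raise the hold-down clip by its red ball, slide the blue-lidded pot along the plate, upright and without lifting it off, until it stands centred in the green ring in the middle, and then lower the clip until its rubber foot rests on the pot's lid. Leave the yellow-lidded pot where it stands and let go of everything at the end.

Things in the scene. Friction and masses are not known exactly. Their poses are not given: they have to be found in the camera images.
- plate: fixed grey metal bake plate, 118 x 306 x 10 mm, on the bench. Origin on the bench under the middle ring's centre; x to its back (posts and clip hinge), -x to its front (handles), y along the three rings, z up; it spans x -45 to 73, y -153 to 153 mm, top at z = 10 mm. Flat painted rings, 77 mm outside diameter: green at y = 0, black at y = +-110 mm. Above the green ring there is only the clip
- ring_mid (a point): centre of the green ring, on the plate's upper surface (z = 10 mm above the bench)
- clip (a joint): hold-down clip angle, rad: 0 = arm level, grows as its front rises, to 1.2; hinge along plate y; stiff (0.2 Nm), stays where left. Rubber foot: ball of 20 mm diameter, centre 55 mm before the hinge along the arm and 26 mm below it. Down, it bars the green ring; above 0.6 a pot passes beneath. On the lid of a pot in the green ring it stands at about 0.44
- clip_hinge (a point): hinge axis of the clip, 55 mm behind the green ring's centre and 70 mm above the bench; axes like the plate's
- clip_ball (a point): centre of the red plastic ball, 20 mm diameter, at the front end of the clip's arm (a steel strip 12 mm wide, 6 mm thick), 135 mm from the hinge; when the clip is level it is 70 mm above the bench and 80 mm in front of the green ring's centre. Pinch it across the plate's y
- pot_blue: loose steel pot, 64 mm diameter, with a flat fixed blue lid of 68 mm diameter, 50 mm high in all, about 0.35 kg, standing on one of the black rings. Origin at the centre of its underside, z up. Its black handle sticks out along the pot's -x, to the plate's front: a level bar 14 mm wide (y), 16 mm high, from x = -37 to x = -83 mm, centre 30 mm above the underside
- pot_yellow: loose pot of the same shape and size with a yellow lid, on the other black ring; it must be left alone
- head_left (a point): underside centre of the fixed white ioniser head over the black ring at plate y = +110 mm: a box x 52, y 80, z 42 mm, its underside 140 mm above the bench, centred 36 mm in front of the ring's centre. It overhangs the handle: no room for an upright gripper, lean it to the plate's front (30 to 40 degrees). 12 mm post 58 mm behind the ring
- head_right (a point): underside centre of the fixed white ioniser head over the black ring at plate y = -110 mm: a box x 52, y 80, z 42 mm, its underside 140 mm above the bench, centred 36 mm in front of the ring's centre. It overhangs the handle: no room for an upright gripper, lean it to the plate's front (30 to 40 degrees). 12 mm post 58 mm behind the ring

How it is judged:
By the outcome, as a careful person would: the job done as asked, in the order asked, and still so for the second after the job is handed in, with the robot touching nothing.
It also fails if it takes over 51 s, if anything falls off the work surface, if the arm or the gripper's body presses on something with over 40 N, if the wrist force passes 120 N, or if a joint passes its speed limit or range.

### The arm

A 6-joint arm with a two-finger parallel gripper is mounted at the origin on the work surface; the furniture and walls round the work are solid. World frame = base frame: x ahead of the robot, y to its left, z up, the work surface at z = 0. Lengths are in m, angles in rad, forces in N, time in s.
With the tool pointing down it reaches from about 0.25 to 0.775 m from the base axis. Payload 4 kg.
Tool frame: the origin (TCP) lies on the centre line of the jaws, within the pads' length; the fingertips stand 14 mm ahead of it and the grasp point (between the pads) lies 5 mm behind it (robot.tcp_to_tips is the distance from the TCP to the fingertips, in m); z points along the fingers, y is the line along which they close (so a half turn about z gives the same grasp; the last joint's range is limited). The gripper opens to 94 mm and grips with 3 to 60 N. Pads are 16 mm wide; open, the fingers measure 119 mm over their backs; the gripper's body (75 mm by 177 mm) begins 78 mm behind the grasp point.
Start: joints at [-1.33, 0.087, 1.371, -0, 1.684, -0.103], TCP at [0.185, -0.518, 0.22] pointing down, gripper open.
Joint ranges: [-3.1, 3.1], [-0.76, 2.03], [0.27, 2.55], [-1.08, 4.22], [0.17, 2.65], [-2.57, 2.57]. Speed limits (rad/s): [2.79, 2.79, 3.14, 3.14, 3.14, 3.14].

### API

Orientations are given as [roll, pitch, yaw] about the fixed x, y, z axes, in that order (R = Rz(yaw) Ry(pitch) Rx(roll)).
In Python, from bench import robot gives the robot as it stands.
- The arm moves only by the tool carry_out, never from a script. Its argument "increments" is a list of rows, each a list of 3 entries, a list of its own where there are three numbers: the closure in counts, from 0 (fully open) to 255 (shut), then the shift along the tool's x, y, z in mm, then the turn about the tool's z in degrees. In form: [[fingers, [dx, dy, dz], twist], ...]. A call has 1 to 8 rows; each row shifts and turns the commanded pose from where the row before left it, along the tool's axes as they then stand; what a row does not reach is not made up. A row lasts 1/10 s, in which the tool goes at most 50 mm and 8.59 degrees, less where a joint would pass 70% of its speed; a pose out of reach is approached as far as the arm can. A call with a gripper value outside its range is refused whole. The fingers move at their own pace and stop on an object; the grip force is fixed at half the most. Time passes only in rows, so rows that do not move let the fingers close. It gives the time, the measured TCP pose, the force, the opening and the grip force at its end, in the units of the state.
- robot.get_obs(): the state, without advancing time (a new reading comes with each control period).
- robot.snapshot(name): name is "scene" or "side" or "wrist"; returns the picture (400x640x3 uint8, blue, green, red); there is no depth.
- robot.get_calibration(name): a dict with "vfov" (degrees; the focal length in pixels is half the picture's height over the tangent of half this angle, whatever the lens; pixels are square), "cx", "cy" (the principal point, pixels), "k1" (the pictures are not rectified: a ray, as slopes to the right and down, at radius r is drawn at 1 + k1 r^2 times it, then the intrinsics apply), "T" (4x4, takes a point from camera to world coordinates). Camera axes: x right, y down, z forward; pixel columns grow to the right and rows downward; lengths in m; the calibration is good to about 2 mm. A picture is of the moment at which its call begins: read the wrist's pose just before it. get_calibration takes no time and is no camera call; for the wrist camera it gives the pose at the moment of the call.
- robot.close_job(): hands the job in; it is judged then, once.
The state is a dict: "time": time; "joint_positions": joint angles; "qvel": joint speeds; "joint_torque": joint torques, N m; "tool_pos": TCP position; "ee_rot": TCP orientation; "wrist_force": force on the tool from outside, world axes, zero at the start; "wrist_torque": the same for the moment, N m; "width": finger opening in m; "finger_force": force on a finger pad.
Only numpy, scipy, OpenCV 4.12 (cv2) and the standard library are available. Lean on these libraries where they do the work, as an engineer would, in place of code of your own. Each camera call takes 0.05 s, during which the arm holds its last target. There are 200 camera calls.

## Working session

There is one attempt and no reset: what is moved stays moved. The work goes in short steps, Python scripts to look and compute and a tool call to move; the robot and the scene stay as the last step left them, time stands still between calls to the robot, and variables do not carry over. Pictures are saved under pics/ and viewed, at most 12 in all, crops included, and the job is handed in when it is done.

Besides the shell and the picture viewer there is one more tool, called after ">>>" by a JSON object that holds its "op" and its "data". carry_out: Moves the arm, as the interface text tells. Its arguments: {"type":"object","properties":{"increments":{"type":"array","items":{"type":"array"}}},"required":["increments"]}

```bash
mkdir -p pics; ls
cat > h.py <<'E'
import numpy as np, cv2
from bench import robot
from scipy.spatial.transform import Rotation as R
def snap(n,save=None):
    T=robot.get_calibration(n); im=robot.snapshot(n)
    if save: cv2.imwrite('pics/'+save,im)
    return im,T
def ray(c,u,v):
    f=200/np.tan(np.radians(c['vfov'])/2); 
    d=np.array([(u-c['cx'])/f,(v-c['cy'])/f]); s=d.copy()
    for _ in range(30): s=d/(1+c['k1']*(s@s))
    T=np.array(c['T']); return T[:3,3],T[:3,:3]@np.array([s[0],s[1],1])
def onz(c,u,v,z):
    o,d=ray(c,u,v); return o+d*(z-o[2])/d[2]
def tri(rs):
    A=0;b=0
    for o,d in rs:
        d=d/np.linalg.norm(d);P=np.eye(3)-np.outer(d,d);A=A+P;b=b+P@o
    p=np.linalg.solve(A,b)
    return p,[np.linalg.norm(np.cross(p-o,d/np.linalg.norm(d))) for o,d in rs]
def proj(c,p):
    T=np.linalg.inv(np.array(c['T']));q=T[:3,:3]@p+T[:3,3];s=q[:2]/q[2]
    f=200/np.tan(np.radians(c['vfov'])/2);return s*(1+c['k1']*(s@s))*f+[c['cx'],c['cy']]
def blobs(im,lo,hi,amin=30):
    h=cv2.cvtColor(im,cv2.COLOR_BGR2HSV);m=cv2.inRange(h,np.array(lo),np.array(hi))
    n,l,s,ce=cv2.connectedComponentsWithStats(m)
    return m,[(ce[i].round(1).tolist(),s[i].tolist()) for i in range(1,n) if s[i][4]>amin]
COL=dict(red1=((0,120,80),(6,255,255)),red2=((172,120,80),(180,255,255)),blue=((100,120,50),(130,255,255)),yel=((22,120,80),(35,255,255)),green=((45,80,40),(85,255,255)))
E
python3 - <<'E'
from h import *
ims=[]
for n in('scene','side'):
    im,c=snap(n,n+'0.png');print(n,{k:c[k] for k in('vfov','cx','cy','k1')},np.array(c['T']).round(3).tolist())
    for k,v in COL.items(): print(k,blobs(im,*v)[1])
print(robot.get_obs())
E
```

```text
pics
scene {'vfov': 51.2575007894438, 'cx': 314.84970875941485, 'cy': 200.48834679441154, 'k1': -0.06537014695513675} [[0.621, 0.421, -0.661, 1.049], [0.783, -0.314, 0.537, -0.622], [0.019, -0.851, -0.525, 0.573], [0.0, 0.0, 0.0, 1.0]]
red1 [([401.1, 194.7], [387, 184, 28, 21, 85]), ([282.7, 238.9], [278, 235, 10, 9, 62])]
red2 []
blue [([244.1, 181.3], [237, 176, 16, 12, 83]), ([267.9, 209.9], [251, 204, 29, 15, 222]), ([337.7, 217.1], [328, 211, 21, 13, 129])]
yel [([190.3, 215.5], [175, 211, 34, 11, 185]), ([354.0, 247.6], [338, 237, 33, 22, 536])]
green [([293.6, 245.0], [289, 236, 15, 20, 38]), ([314.8, 250.1], [300, 237, 24, 21, 58])]
side {'vfov': 55.72586057149307, 'cx': 313.10676247259363, 'cy': 196.6348728914842, 'k1': -0.046829844784409} [[0.989, -0.114, 0.095, 0.406], [-0.147, -0.672, 0.725, -0.78], [-0.019, -0.731, -0.682, 0.696], [0.0, 0.0, 0.0, 1.0]]
red1 [([318.5, 98.8], [314, 95, 9, 9, 60]), ([289.6, 153.1], [271, 152, 33, 3, 44]), ([327.0, 237.9], [323, 234, 9, 9, 50])]
red2 []
blue [([227.0, 149.9], [215, 144, 27, 13, 136]), ([237.9, 164.8], [225, 156, 24, 17, 126]
[... 246 characters left out ...]
nt_positions': array([-1.33012986e+00,  8.78788041e-02,  1.37202081e+00, -1.16944180e-05,
        1.68360136e+00, -1.03103269e-01]), 'qvel': array([-2.21232878e-04, -8.96373810e-04, -5.29074283e-03,  4.15058748e-05,
       -1.41626028e-04, -5.97023830e-04]), 'joint_torque': array([ 2.50609672e-03, -3.41251481e+01, -3.03300941e+01,  7.20805954e-02,
        3.03587120e-02, -9.47814669e-05]), 'tool_pos': array([ 0.18525625, -0.51739453,  0.2184642 ]), 'ee_rot': array([-3.13969327e+00, -1.84844324e-04,  3.43768260e-01]), 'wrist_force': array([ 0.09389906, -0.15331998, -0.30162673]), 'wrist_torque': array([-0.02174293,  0.055569  ,  0.01949848]), 'finger_force': 0.0, 'width': 0.09383552015991642}
```

View pics/scene0.png

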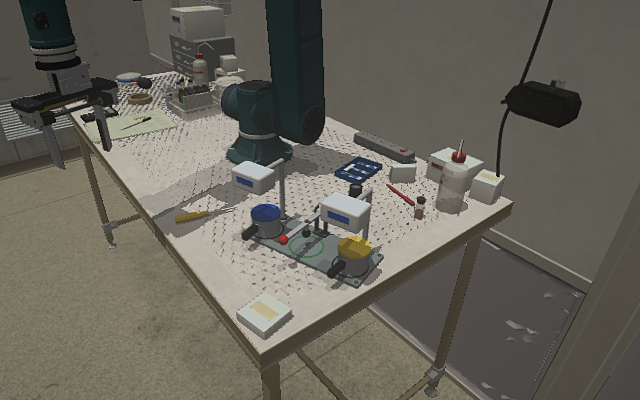

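View pics/side0.png

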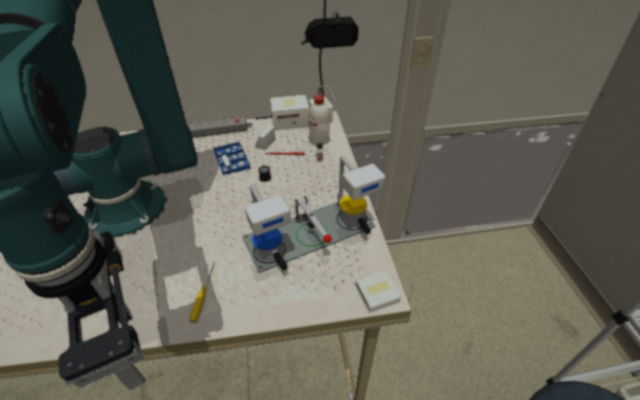

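The scene view shows the blue pot at (268,210), the clip's red ball at (283,239) and the yellow pot at (354,248). In the side view they are at (267,240), (327,238) and (352,205), and the handles point to the lower right.

Run:
```python
from h import *
cs=robot.get_calibration('scene');cd=robot.get_calibration('side')
P={}
for n,a,b in(('ball',(282.7,238.9),(327,237.9)),('blue',(266,212),(267.4,239)),('yel',(354,245),(352.3,204))):
    P[n],r=tri([ray(cs,*a),ray(cd,*b)]);print(n,P[n].round(4),np.round(r,4))
for n in('scene','side'):
    im=cv2.imread(f'pics/{n}0.png'); x0,y0=(225,165) if n=='scene' else (230,140)
    cv2.imwrite(f'pics/{n}c.png',cv2.resize(im[y0:y0+130,x0:x0+160],None,fx=5,fy=4.6,interpolation=cv2.INTER_CUBIC)[:600])
a=cv2.imread('pics/scene0.png')[165:295,225:385];b=cv2.imread('pics/side0.png')[145:275,235:395]
cv2.imwrite('pics/both.png',np.hstack([cv2.resize(i,(400,325),interpolation=cv2.INTER_CUBIC) for i in(a,b)]))
```

```text
ball [ 0.5021 -0.2573  0.0798] [0.0001 0.0001]
blue [ 0.3745 -0.2167  0.0574] [0.0023 0.0023]
yel [ 0.5841 -0.1425  0.0601] [0.0016 0.0016]
```

View pics/both.png

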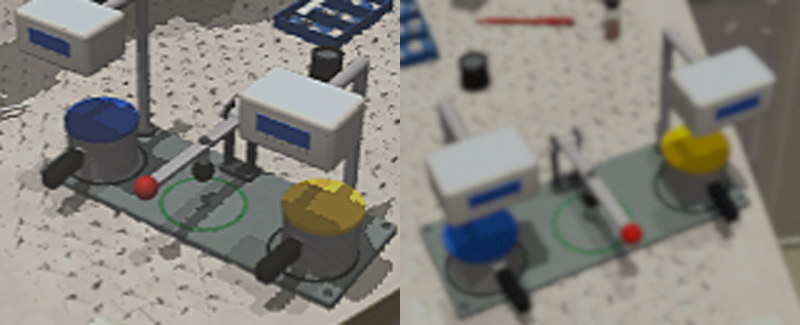

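The blue pot stands on the left black ring (plate y = +110), the yellow one on the right, and the clip is nearly level. Plate yaw is about 109.5°. The rows can't lean the tool directly. I'll square the tool to the plate, then see what the arm does at its inner reach limit, in free space.

>>> {"op": "carry_out", "data": {"increments": [[0, [0, 0, 0], -8.5], [0, [0, 0, 0], -8.5], [0, [0, 0, 0], -8.5], [0, [0, 0, 0], -8.5], [0, [0, 0, 0], -8.5], [0, [0, 0, 0], -8.5], [0, [0, 0, 0], -8.5], [0, [0, 0, 0], -8.5]]}}

```text
time: 0.9
tool_pos: [0.1853, -0.5175, 0.2188]
ee_rot: [-3.141, -0.001, 1.537]
wrist_force: [-0.2, 1.0, 0.3]
width: 0.0942
finger_force: 0.0
```

>>> {"op": "carry_out", "data": {"increments": [[0, [0, 0, 0], -8.5], [0, [0, 0, 0], -8.5], [0, [0, 0, 0], -5], [0, [40, 0, 0], 0], [0, [40, 0, 0], 0], [0, [40, 0, 0], 0], [0, [40, 0, 0], 0], [0, [20, 0, 0], 0]]}}

```text
time: 1.7
tool_pos: [0.124, -0.3458, 0.2191]
ee_rot: [3.142, -0.001, 1.915]
wrist_force: [0.7, -0.5, 0.1]
width: 0.0938
finger_force: 0.0
```

Run:
```python
from h import *
o=robot.get_obs()
for k in('time','joint_positions','tool_pos','ee_rot','wrist_force'):print(k,np.round(o[k],3))
im,c=snap('wrist','w1.png');print(np.array(c['T']).round(3).tolist(),c['vfov'])
```

```text
time 1.7
joint_positions [-1.381 -0.332  1.746 -0.     1.728 -1.725]
tool_pos [ 0.124 -0.346  0.219]
ee_rot [ 3.142e+00 -1.000e-03  1.915e+00]
wrist_force [ 0.705 -0.464  0.089]
[[0.941, 0.327, 0.084, 0.099], [0.337, -0.911, -0.238, -0.277], [-0.001, 0.253, -0.968, 0.385], [0.0, 0.0, 0.0, 1.0]] 71.88975352077713
```

>>> {"op": "carry_out", "data": {"increments": [[0, [10, 0, -45], 0], [0, [10, 0, -45], 0], [0, [10, 0, -45], 0], [0, [10, 0, -45], 0], [0, [10, 0, -45], 0], [0, [10, 0, -45], 0], [0, [10, 0, -45], 0], [0, [10, 0, -40], 0]]}}

```text
time: 2.55
tool_pos: [0.0977, -0.2729, 0.5764]
ee_rot: [-3.141, 0.001, 1.915]
wrist_force: [-0.2, -0.6, -0.6]
width: 0.0942
finger_force: 0.0
```

```bash
cat > s.py <<'E'
from h import *
o=robot.get_obs()
print(round(o['time'],2),'q',np.round(o['joint_positions'],3),'p',np.round(o['tool_pos'],4),'F',np.round(o['wrist_force'],1))
M=R.from_euler('xyz',o['ee_rot']).as_matrix();print('xyz axes',M.T.round(3).tolist())
E
python3 s.py
python3 - <<'E'
from h import *
c=robot.get_calibration('side')
for p in((180,125),(340,115),(385,320)):print(onz(c,*p,0).round(3))
E
```

```text
2.55 q [-1.424 -0.245  0.926  0.     2.459 -1.767] p [ 0.0977 -0.2729  0.5764] F [-0.2 -0.6 -0.6]
xyz axes [[-0.337, 0.941, -0.001], [0.941, 0.337, -0.0], [0.0, -0.001, -1.0]]
[0.102 0.397 0.   ]
[0.658 0.361 0.   ]
[ 0.592 -0.421  0.   ]
```

View pics/w1.png

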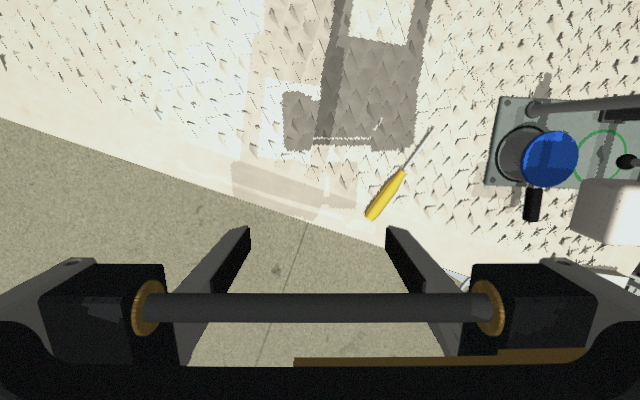

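The wrist view shows the plate at right: blue lid at (550,160), green ring at about (603,158), left black ring at (527,152). Next I test the j5 limit by going up.

>>> {"op": "carry_out", "data": {"increments": [[0, [0, 0, -30], 0], [0, [0, 0, -30], 0], [0, [0, 0, -30], 0], [0, [0, 0, -30], 0], [0, [0, 0, -30], 0]]}}

```text
time: 3.05
tool_pos: [0.0992, -0.2769, 0.673]
ee_rot: [-3.132, 0.045, 1.915]
wrist_force: [-0.1, 0.1, -1.1]
width: 0.0939
finger_force: 0.0
```

```bash
python3 s.py
```

```text
3.05 q [-1.420e+00 -7.000e-02  5.120e-01 -2.000e-03  2.654e+00 -1.765e+00] p [ 0.0992 -0.2769  0.673 ] F [-0.1  0.1 -1.1]
xyz axes [[-0.337, 0.94, -0.045], [0.942, 0.337, -0.01], [0.006, -0.046, -0.999]]
```

Tilt does build up at the limit: the tool leans outward in the arm's plane. To lean toward the plate's front I have to acquire it on the opposite azimuth, about 109°, so I swing round there high up with the orientation held.

>>> {"op": "carry_out", "data": {"increments": [[0, [8, 46, 14], 0], [0, [12, 45, 14], 0], [0, [19, 43, 14], 0], [0, [26, 40, 14], 0], [0, [33, 34, 14], 0], [0, [38, 29, 12], 0], [0, [42, 23, 10], 0], [0, [46, 15, 0], 0]]}}

```text
time: 3.85
tool_pos: [0.2829, 0.0249, 0.5653]
ee_rot: [-3.126, 0.043, 1.915]
wrist_force: [1.0, -0.5, 0.5]
width: 0.0941
finger_force: 0.0
```

>>> {"op": "carry_out", "data": {"increments": [[0, [47, 8, 0], 0], [0, [48, 0, 0], 0], [0, [48, -8, 0], 0], [0, [45, -16, 0], 0], [0, [42, -23, 0], 0], [0, [38, -30, 0], 0], [0, [32, -35, 0], 0], [0, [26, -41, 0], 0]]}}

```text
time: 4.65
tool_pos: [0.0347, 0.2812, 0.553]
ee_rot: [-3.13, 0.049, 1.915]
wrist_force: [0.3, 1.1, -0.4]
width: 0.0941
finger_force: 0.0
```

```bash
python3 s.py
```

```text
4.65 q [ 1.271 -0.261  0.997 -0.031  2.451  0.903] p [0.0347 0.2812 0.553 ] F [ 0.3  1.1 -0.4]
xyz axes [[-0.337, 0.94, -0.049], [0.941, 0.337, -0.012], [0.005, -0.05, -0.999]]
```

>>> {"op": "carry_out", "data": {"increments": [[0, [-8, -46, 0], 0], [0, [-8, -46, 0], 0], [0, [-8, -46, 0], 0], [0, [-8, -46, 0], 0], [0, [-5, 0, -45], 0], [0, [-5, 0, -45], 0], [0, [-20, 0, -30], 0], [0, [-20, 0, -30], 0]]}}

```text
time: 5.45
tool_pos: [-0.121, 0.1615, 0.645]
ee_rot: [-3.136, -0.014, 1.915]
wrist_force: [-0.3, 0.4, -0.4]
width: 0.0937
finger_force: 0.0
```

```bash
python3 s.py
```

```text
5.45 q [ 1.921 -0.291  0.765  0.011  2.654  1.586] p [-0.121   0.1615  0.645 ] F [-0.3  0.4 -0.4]
xyz axes [[-0.337, 0.941, 0.014], [0.941, 0.337, -0.005], [-0.01, 0.011, -1.0]]
```

>>> {"op": "carry_out", "data": {"increments": [[0, [0, 0, -30], 0], [0, [0, 0, -30], 0], [0, [0, 0, -30], 0], [0, [0, 0, -30], 0]]}}

```text
time: 5.85
tool_pos: [-0.1326, 0.1743, 0.6783]
ee_rot: [-3.14, -0.097, 1.912]
wrist_force: [-0.2, 0.2, -0.5]
width: 0.0941
finger_force: 0.0
```

```bash
python3 s.py
```

```text
5.85 q [ 1.965 -0.234  0.624 -0.007  2.654  1.617] p [-0.1326  0.1743  0.6783] F [-0.2  0.2 -0.5]
xyz axes [[-0.333, 0.938, 0.097], [0.942, 0.335, -0.002], [-0.034, 0.091, -0.995]]
```

>>> {"op": "carry_out", "data": {"increments": [[0, [-30, 0, -40], 0], [0, [-30, 0, -40], 0], [0, [-30, 0, -40], 0], [0, [-30, 0, -40], 0]]}}

```text
time: 6.25
tool_pos: [-0.1149, 0.0731, 0.6936]
ee_rot: [-3.133, -0.22, 1.907]
wrist_force: [-0.1, 0.0, 0.2]
width: 0.0938
finger_force: 0.0
```

```bash
python3 s.py
```

```text
6.25 q [ 2.392 -0.381  0.66  -0.203  2.655  1.865] p [-0.1149  0.0731  0.6936] F [-0.1  0.   0.2]
xyz axes [[-0.322, 0.921, 0.218], [0.943, 0.332, -0.008], [-0.08, 0.203, -0.976]]
```

>>> {"op": "carry_out", "data": {"increments": [[0, [45, 10, 10], 0], [0, [45, 10, 10], 0], [0, [45, 10, 0], 0], [0, [0, 0, -50], 0], [0, [0, 0, -50], 0], [0, [0, 0, -50], 0], [0, [0, 0, -50], 0], [0, [0, 0, -50], 0]]}}

```text
time: 7.05
tool_pos: [-0.1324, 0.154, 0.7669]
ee_rot: [3.141, -0.375, 1.91]
wrist_force: [-0.2, 0.2, 1.1]
width: 0.094
finger_force: 0.0
```

```bash
python3 s.py
```

```text
7.05 q [ 2.142 -0.17   0.284 -0.182  2.655  1.626] p [-0.1324  0.154   0.7669] F [-0.2  0.2  1.1]
xyz axes [[-0.31, 0.877, 0.366], [0.943, 0.333, 0.0], [-0.122, 0.346, -0.93]]
```

>>> {"op": "carry_out", "data": {"increments": [[0, [-35, 3, -25], 0], [0, [-35, 3, -25], 0], [0, [-35, 3, -25], 0], [0, [-35, 3, -25], 0]]}}

```text
time: 7.45
tool_pos: [-0.102, 0.0766, 0.7551]
ee_rot: [-3.134, -0.398, 1.911]
wrist_force: [-0.2, 0.2, 0.0]
width: 0.0942
finger_force: 0.0
```

```bash
python3 s.py
```

```text
7.45 q [ 2.926 -0.279  0.417 -0.769  2.655  1.839] p [-0.102   0.0766  0.7551] F [-0.2  0.2  0. ]
xyz axes [[-0.307, 0.869, 0.388], [0.942, 0.336, -0.007], [-0.137, 0.363, -0.922]]
```

>>> {"op": "carry_out", "data": {"increments": [[0, [35, 8, 10], 0], [0, [35, 8, 10], 0], [0, [0, 5, -50], 0], [0, [0, 0, -50], 0], [0, [0, 0, -50], 0], [0, [0, 0, -50], 0]]}}

```text
time: 8.05
tool_pos: [-0.0847, 0.0856, 0.7829]
ee_rot: [-3.137, -0.463, 1.916]
wrist_force: [1.1, 0.2, 0.3]
width: 0.0938
finger_force: 0.0
```

```bash
python3 s.py
```

```text
8.05 q [ 3.102 -0.221  0.277 -1.077  2.655  1.69 ] p [-0.0847  0.0856  0.7829] F [1.1 0.2 0.3]
xyz axes [[-0.303, 0.842, 0.447], [0.94, 0.341, -0.004], [-0.155, 0.419, -0.895]]
```

Lean is 26.5° with the tool's y level. By my geometry that leaves over 10 mm clearance to the head, so I stop leaning here. I head back to the front with this orientation.

```bash
cat > plan.py <<'E'
from h import *
def plan(wps,step=48):  # wps: world points (m) -> rows in tool axes, mm
    o=robot.get_obs();M=R.from_euler('xyz',o['ee_rot']).as_matrix();p=np.array(o['tool_pos'])
    for w in wps:
        d=M.T@(np.array(w)-p)*1000;n=int(np.ceil(np.linalg.norm(d)/step));p=np.array(w)
        print(n,'x',(d/n).round(1).tolist())
U=np.array([-.334,.943,0]);V=np.array([.943,.334,0]);Z=np.array([0,0,1.])
def uv(u,v,z):return U*u+V*v+Z*z
E
python3 - <<'E'
from plan import *
plan([uv(.24,-.04,.68),uv(.24,.12,.6),uv(.12,.25,.55),uv(-.07,.3,.5),uv(-.30,.34,.42),uv(-.52,.37,.28)])
E
```

```text
4 x [17.8, 3.1, 37.6]
4 x [-9.1, 40.1, 17.6]
4 x [-32.6, 32.3, -2.4]
5 x [-38.5, 9.8, -8.1]
6 x [-40.3, 6.4, -5.2]
6 x [-43.3, 4.8, 4.5]
```

>>> {"op": "carry_out", "data": {"increments": [[0, [18, 3, 38], 0], [0, [18, 3, 38], 0], [0, [18, 3, 38], 0], [0, [18, 3, 38], 0], [0, [-9, 40, 18], 0], [0, [-9, 40, 18], 0], [0, [-9, 40, 18], 0], [0, [-9, 40, 18], 0]]}}

```text
time: 8.85
tool_pos: [-0.0229, 0.1152, 0.7152]
ee_rot: [3.028, -0.524, 1.863]
wrist_force: [49.6, 24.5, 10.4]
width: 0.094
finger_force: 0.0
```

```bash
python3 s.py
python3 - <<'E'
from plan import *
plan([uv(.12,.25,.55),uv(-.07,.3,.5),uv(-.30,.34,.42),uv(-.52,.37,.28)])
E
```

```text
8.85 q [ 3.101 -0.499  0.755 -1.08   2.529  1.83 ] p [-0.0229  0.1152  0.7152] F [49.6 24.5 10.4]
xyz axes [[-0.249, 0.829, 0.501], [0.968, 0.232, 0.098], [-0.034, 0.509, -0.86]]
6 x [-11.6, 35.7, 29.3]
5 x [-37.5, 12.9, -8.7]
6 x [-39.6, 9.3, -6.5]
6 x [-43.2, 6.5, 2.7]
```

Something is pressing on the tool with about 55 N, so I look before moving on.

```bash
python3 - <<'E'
from h import *
a,_=snap('scene');b,_=snap('side');cv2.imwrite('pics/l.png',np.vstack([np.hstack([a[:260,100:500],b[:260,0:400]])]))
print(np.round(robot.get_obs()['wrist_force'],1),np.round(robot.get_obs()['joint_torque'],1),np.round(robot.get_obs()['wrist_torque'],2))
E
python3 s.py
```

```text
[-0.2  0.5  0.5] [ -0.1  11.1 -10.8  -0.1  -1.7   0.3] [-0.26 -0.08 -0.01]
8.95 q [ 3.101 -0.508  0.753 -1.078  2.531  1.828] p [-0.0178  0.1143  0.7157] F [-0.2  0.5  0.5]
xyz axes [[-0.247, 0.829, 0.501], [0.968, 0.234, 0.089], [-0.043, 0.508, -0.861]]
```

View pics/l.png

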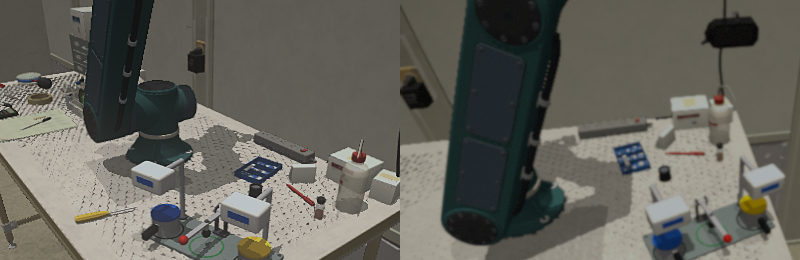

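The force was only inertia, since it has gone to zero and nothing is near. The arm is stalled at the j1 limit by the shoulder singularity, so I unwind by shifting toward world -x and then outward.

Run:
```python
from plan import *
p=np.array(robot.get_obs()['tool_pos'])
plan([p+[-.08,0,-.02],p+[-.11,.08,-.04],p+[-.11,.2,-.06]],42)
```

```text
2 x [4.9, -39.6, 10.3]
3 x [21.2, -4.0, 19.7]
3 x [29.8, 8.8, 26.0]
```

>>> {"op": "carry_out", "data": {"increments": [[0, [5, -40, 10], 0], [0, [5, -40, 10], 0], [0, [21, -4, 20], 0], [0, [21, -4, 20], 0], [0, [21, -4, 20], 0], [0, [30, 9, 26], 0], [0, [30, 9, 26], 0], [0, [30, 9, 26], 0]]}}

```text
time: 9.75
tool_pos: [-0.1292, 0.2922, 0.661]
ee_rot: [3.028, -0.523, 1.867]
wrist_force: [-0.7, 0.0, -0.2]
width: 0.0941
finger_force: 0.0
```

```bash
python3 s.py
```

```text
9.75 q [ 1.995 -0.402  0.918 -0.206  2.11   1.577] p [-0.1292  0.2922  0.661 ] F [-0.7  0.  -0.2]
xyz axes [[-0.253, 0.829, 0.499], [0.967, 0.236, 0.098], [-0.036, 0.507, -0.861]]
```

Unwound, but the lean now carries a sideways component of about 8°. I fit the arm geometry from the logged poses so that I can plan a correction.

```bash
cat > kin.py <<'E'
import numpy as np
from scipy.optimize import least_squares
# q1,q2,q3, tcp, tool z
D=[([-1.33013,.08788,1.37202],[.18526,-.51739,.21846],[0,0,-1]),
([-1.381,-.332,1.746],[.124,-.346,.219],[0,-.001,-1]),
([-1.424,-.245,.926],[.0977,-.2729,.5764],[0,-.001,-1]),
([-1.42,-.07,.512],[.0992,-.2769,.673],[.006,-.046,-.999]),
([1.271,-.261,.997],[.0347,.2812,.553],[.005,-.05,-.999]),
([1.921,-.291,.765],[-.121,.1615,.645],[-.01,.011,-1]),
([1.965,-.234,.624],[-.1326,.1743,.6783],[-.034,.091,-.995]),
([2.392,-.381,.66],[-.1149,.0731,.6936],[-.08,.203,-.976]),
([2.142,-.17,.284],[-.1324,.154,.7669],[-.122,.346,-.93]),
([2.926,-.279,.417],[-.102,.0766,.7551],[-.137,.363,-.922]),
([3.102,-.221,.277],[-.0847,.0856,.7829],[-.155,.419,-.895]),
([1.995,-.402,.918],[-.1292,.2922,.661],[-.036,.507,-.861])]
def wrist(k,q):
    r0,L1,L2,H,d,off,e=k;a,b,s=q[0],q[1],q[1]+q[2]
    r=r0+L1*np.sin(b)+L2*np.sin(s)+e*np.cos(s);z=H+L1*np.cos(b)+L2*np.cos(s)-e*np.sin(s)
    return np.array([r*np.cos(a)-off*np.sin(a),r*np.sin(a)+off*np.cos(a),z])
def res(k):return np.concatenate([wrist(k,q)+k[4]*np.array(z)/np.linalg.norm(z)-p for q,p,z in D])
s=least_squares(res,[.02,.44,.45,.2,.3,.05,0]);K=s.x
if __name__=='__main__':print(K.round(4),np.abs(s.fun).max())
E
python3 kin.py
```

```text
[-4.000e-04  4.477e-01  4.996e-01  1.543e-01  3.369e-01  5.660e-02
  1.008e-01] 0.0003603843312068866
```

```bash
cat > ik.py <<'E'
from plan import *
from kin import K,wrist
from scipy.optimize import fsolve
def rot(s,v):return R.from_euler(s,v).as_matrix()
def fkR(q,c):return rot('z',q[0])@rot('y',q[1]+q[2])@rot('z',q[3])@rot('y',q[4])@rot('z',q[5]+c)
def obs():
    o=robot.get_obs();return np.array(o['joint_positions']),np.array(o['tool_pos']),R.from_euler('xyz',o['ee_rot']).as_matrix()
q,p,M=obs();E=fkR(np.r_[q[:5],0],0).T@M
C=np.arctan2(E[1,0],E[0,0])-q[5]
def ik(p,M,g):
    w=p-K[4]*M[:,2];x=fsolve(lambda x:wrist(K,x)-w,g[:3]);err=np.abs(wrist(K,x)-w).max()
    A=rot('y',x[1]+x[2]).T@rot('z',x[0]).T@M
    j5=np.arccos(A[2,2]);j4=np.arctan2(A[1,2],A[0,2])
    j6=np.arctan2(A[2,1],-A[2,0])-C
    j4=g[3]+(j4-g[3]+np.pi)%(2*np.pi)-np.pi;j6=g[5]+(j6-g[5]+np.pi)%(2*np.pi)-np.pi
    return np.r_[x,j4,j5,j6],err
E
python3 - <<'E'
from ik import *
print('off',C,E.round(3).tolist());print(q.round(3),ik(p,M,q))
w0=p-K[4]*M[:,2];print('wrist',w0)
g=q.copy();pp=p.copy()
N=26;a0=np.arctan2(w0[1],w0[0]);r0=np.hypot(*w0[:2])
for i in range(1,N+1):
    f=i/N;a=a0+(np.radians(-120)-a0)*f;r=r0+(.325-r0)*min(1,2*f);z=w0[2]+(.88-w0[2])*f
    pn=np.array([r*np.cos(a),r*np.sin(a),z])+K[4]*M[:,2]
    qn,e=ik(pn,M,g);print(i,'d',(M.T@(pn-pp)*1000).round(0).astype(int).tolist(),pn.round(2),'q',qn.round(2),'dq',np.abs(qn-g).max().round(2),e.round(4));g=qn;pp=pn
E
```

```text
off -4.71238898038469 [[-1.0, 0.006, -0.0], [-0.006, -1.0, -0.0], [-0.0, -0.0, 1.0]]
[ 1.995 -0.402  0.918 -0.206  2.11   1.577] (array([ 1.99538687, -0.40212901,  0.91825229, -0.20655262,  2.1097136 ,
        1.57675212]), np.float64(8.468226120328382e-14))
wrist [-0.11694262  0.12125274  0.95102846]
1 d [18, 21, 16] [-0.11  0.32  0.66] q [ 1.85 -0.39  0.92 -0.12  2.08  1.5 ] dq 0.15 0.0
2 d [15, 27, 15] [-0.09  0.35  0.66] q [ 1.7  -0.37  0.92 -0.03  2.06  1.41] dq 0.15 0.0
3 d [10, 32, 13] [-0.06  0.37  0.65] q [ 1.55 -0.35  0.92  0.05  2.05  1.32] dq 0.15 0.0
4 d [5, 36, 10] [-0.03  0.39  0.65] q [ 1.39 -0.34  0.92  0.14  2.04  1.22] dq 0.15 0.0
5 d [-1, 39, 7] [0.01 0.4  0.65] q [ 1.24 -0.32  0.91  0.23  2.04  1.13] dq 0.16 0.0
6 d [-8, 41, 3] [0.05 0.4  0.64] q [ 1.08 -0.3   0.91  0.31  2.05  1.03] dq 0.16 0.0
7 d [-15, 41, -1] [0.09 0.4  0.64] q [ 0.92 -0.28  0.9   0.39  2.07  0.92] dq 0.16 0.0
8 d [-22, 40, -5] [0.14 0.39 0.64] q [ 0.76 -0.27  0.9   0.47  2.1   0.82] dq 0.16 0.0
9 d [-29, 37, -9] [0.18 0.37 0.64] q [ 0.6  -0.25  0.89  0.55  2.13  0.71] dq 0.16 0.0
10 d [-35, 
[... 828 characters left out ...]
 -0.08  0.61] q [-1.08 -0.2   0.92  0.74  2.83 -0.68] dq 0.24 0.0
20 d [-15, -52, -11] [ 0.14 -0.11  0.61] q [-1.25 -0.2   0.93  0.54  2.89 -1.02] dq 0.34 0.0
21 d [-7, -54, -7] [ 0.09 -0.14  0.6 ] q [-1.42 -0.2   0.94  0.2   2.93 -1.5 ] dq 0.48 0.0
22 d [1, -55, -2] [ 0.04 -0.15  0.6 ] q [-1.59 -0.21  0.95 -0.21  2.92 -2.04] dq 0.55 0.0
23 d [9, -55, 2] [-0.02 -0.15  0.6 ] q [-1.76 -0.21  0.96 -0.52  2.88 -2.49] dq 0.45 0.0
24 d [17, -52, 7] [-0.07 -0.15  0.6 ] q [-1.93 -0.22  0.97 -0.69  2.8  -2.8 ] dq 0.31 0.0
25 d [24, -48, 12] [-0.12 -0.13  0.59] q [-2.1  -0.22  0.98 -0.78  2.72 -3.03] dq 0.23 0.0
26 d [31, -43, 16] [-0.17 -0.11  0.59] q [-2.27 -0.22  0.99 -0.81  2.63 -3.2 ] dq 0.18 0.0
```

Run:
```python
from ik import *
w0=p-K[4]*M[:,2]
g=q.copy();pp=p.copy();Mc=M.copy()
N=27;a0=np.arctan2(w0[1],w0[0]);r0=np.hypot(*w0[:2])
for i in range(1,N+1):
    f=i/N;a=a0+(np.radians(-120)-a0)*f;r=r0+(.325-r0)*min(1,2*f);z=np.interp(f,[0,.6,.85,1],[w0[2],.70,.68,.78])
    pn=np.array([r*np.cos(a),r*np.sin(a),z])+K[4]*M[:,2]
    d=(Mc.T@(pn-pp)*1000).round(0).astype(int);tw=8 if 4<i<=13 else 0
    pp=pp+Mc@d/1000;Mc=Mc@rot('z',np.radians(tw))
    qn,e=ik(pp,Mc,g);print(i,[0,d.tolist(),tw],np.linalg.norm(d).round(0),pn.round(2),'q',qn.round(2),np.abs(qn-g).max().round(2));g=qn
```

```text
1 [0, [11, 19, 27], 0] 35.0 [-0.11  0.32  0.65] q [ 1.85 -0.41  0.97 -0.12  2.06  1.5 ] 0.14
2 [0, [8, 25, 25], 0] 36.0 [-0.09  0.34  0.63] q [ 1.71 -0.42  1.01 -0.04  2.01  1.42] 0.15
3 [0, [4, 29, 24], 0] 38.0 [-0.07  0.37  0.61] q [ 1.56 -0.42  1.06  0.04  1.97  1.32] 0.15
4 [0, [-1, 33, 21], 0] 39.0 [-0.04  0.38  0.6 ] q [ 1.41 -0.42  1.1   0.12  1.94  1.22] 0.15
5 [0, [-6, 36, 18], 8] 41.0 [-0.    0.4   0.58] q [ 1.26 -0.42  1.14  0.2   1.92  1.26] 0.15
6 [0, [-7, 39, 15], 8] 42.0 [0.04 0.4  0.57] q [ 1.11 -0.42  1.17  0.27  1.91  1.28] 0.15
7 [0, [-8, 43, 12], 8] 45.0 [0.08 0.4  0.55] q [ 0.96 -0.42  1.21  0.35  1.9   1.3 ] 0.16
8 [0, [-8, 44, 7], 8] 45.0 [0.12 0.39 0.54] q [ 0.81 -0.42  1.24  0.41  1.91  1.32] 0.15
9 [0, [-8, 47, 4], 8] 48.0 [0.17 0.38 0.52] q [ 0.65 -0.41  1.28  0.47  1.92  1.33] 0.15
10 [0, [-9, 49, -1], 8] 50.0 [0.21 0.35 0.51] q [ 0.5  -0.4   1.31  0.52  1.95  1.34] 0.16
11 [0, [-10, 50, -4], 8] 51.0 [0.24 0.32 0.49] q [ 0.34 -0.4   1.34  0.56  1.98  1.34] 0.16
12 [0, [-10, 52, -8], 8] 54.0 [0.27 0.28 0.48] q [ 0.18 -0.38  1.36  0.6   2.02  1.34] 0.16
13 [
[... 720 characters left out ...]
53  0.32  2.49  0.08] 0.22
21 [0, [-53, -3, -9], 0] 54.0 [ 0.13 -0.12  0.4 ] q [-1.28 -0.4   1.54  0.19  2.52 -0.17] 0.25
22 [0, [-52, -12, -6], 0] 54.0 [ 0.08 -0.14  0.39] q [-1.45 -0.4   1.54  0.04  2.53 -0.43] 0.26
23 [0, [-49, -19, -3], 0] 53.0 [ 0.03 -0.15  0.39] q [-1.61 -0.4   1.55 -0.1   2.53 -0.69] 0.26
24 [0, [-40, -38, -20], 0] 59.0 [-0.02 -0.15  0.42] q [-1.78 -0.39  1.49 -0.25  2.55 -0.96] 0.27
25 [0, [-36, -43, -17], 0] 59.0 [-0.08 -0.15  0.44] q [-1.94 -0.37  1.43 -0.4   2.54 -1.23] 0.27
26 [0, [-30, -49, -12], 0] 59.0 [-0.13 -0.13  0.47] q [-2.1  -0.35  1.36 -0.52  2.52 -1.48] 0.26
27 [0, [-23, -54, -7], 0] 59.0 [-0.17 -0.11  0.49] q [-2.27 -0.34  1.3  -0.62  2.48 -1.72] 0.24
```

>>> {"op": "carry_out", "data": {"increments": [[0, [11, 19, 27], 0], [0, [8, 25, 25], 0], [0, [4, 29, 24], 0], [0, [-1, 33, 21], 0], [0, [-6, 36, 18], 8], [0, [-7, 39, 15], 8], [0, [-8, 43, 12], 8], [0, [-8, 44, 7], 8]]}}

```text
time: 10.55
tool_pos: [0.1226, 0.3934, 0.5353]
ee_rot: [-2.932, -0.491, 1.221]
wrist_force: [-0.5, 0.6, 0.5]
width: 0.0938
finger_force: 0.0
```

>>> {"op": "carry_out", "data": {"increments": [[0, [-8, 47, 4], 8], [0, [-9, 48, -1], 8], [0, [-10, 48, -4], 8], [0, [-10, 48, -8], 8], [0, [-12, 47, -11], 8]]}}

```text
time: 11.05
tool_pos: [0.2901, 0.2411, 0.4626]
ee_rot: [-2.665, -0.245, 0.515]
wrist_force: [1.1, 0.6, -0.4]
width: 0.0937
finger_force: 0.0
```

```bash
cat > arc.py <<'E'
from ik import *
import sys
def arc(N,aend,rend,zend,tw=0,rp=1):
    w0=p-K[4]*M[:,2];g=q.copy();pp=p.copy();Mc=M.copy()
    a0=np.arctan2(w0[1],w0[0]);r0=np.hypot(*w0[:2]);print('q',q.round(3),'p',p.round(3),'z.uv',(M[:,2]@U).round(3),(M[:,2]@V).round(3))
    for i in range(1,N+1):
        f=i/N;a=a0+(np.radians(aend)-a0)*f;r=r0+(rend-r0)*f;z=w0[2]+(zend-w0[2])*f
        pn=np.array([r*np.cos(a),r*np.sin(a),z])+K[4]*M[:,2]
        d=(Mc.T@(pn-pp)*1000).round(0).astype(int);pp=pp+Mc@d/1000;Mc=Mc@rot('z',np.radians(tw))
        qn,e=ik(pp,Mc,g);print(f'[0, {d.tolist()}, {tw}]',np.linalg.norm(d).round(0),pp.round(2),'q',qn.round(2),np.abs(qn-g).max().round(2));g=qn
if __name__=='__main__':arc(int(sys.argv[1]),*map(float,sys.argv[2:]))
E
python3 arc.py 14 -100 .28 .70
```

```text
q [ 0.047 -0.387  1.389  0.614  2.067  1.363] p [0.29  0.241 0.463] z.uv 0.489 0.133
[0, [-18, 35, -19], 0] 44.0 [0.29 0.2  0.46] q [-0.1  -0.4   1.4   0.63  2.13  1.25] 0.14
[0, [-23, 33, -19], 0] 44.0 [0.29 0.15 0.46] q [-0.24 -0.4   1.41  0.64  2.2   1.12] 0.15
[0, [-27, 28, -17], 0] 42.0 [0.29 0.11 0.45] q [-0.38 -0.41  1.43  0.64  2.27  1.  ] 0.14
[0, [-32, 24, -17], 0] 43.0 [0.27 0.07 0.45] q [-0.52 -0.42  1.44  0.62  2.34  0.86] 0.14
[0, [-35, 19, -16], 0] 43.0 [0.25 0.03 0.44] q [-0.67 -0.42  1.45  0.59  2.4   0.71] 0.15
[0, [-37, 14, -13], 0] 42.0 [ 0.23 -0.    0.44] q [-0.81 -0.43  1.47  0.54  2.46  0.55] 0.16
[0, [-40, 8, -11], 0] 42.0 [ 0.2  -0.03  0.44] q [-0.95 -0.44  1.48  0.47  2.52  0.37] 0.18
[0, [-40, 4, -9], 0] 41.0 [ 0.17 -0.06  0.43] q [-1.09 -0.45  1.49  0.37  2.56  0.17] 0.2
[0, [-41, -2, -6], 0] 41.0 [ 0.13 -0.08  0.43] q [-1.23 -0.46  1.5   0.26  2.6  -0.05] 0.22
[0, [-41, -7, -4], 0] 42.0 [ 0.1  -0.1   0.42] q [-1.38 -0.46  1.51  0.12  2.62 -0.3 ] 0.24
[0, [-39, -11, -1], 0] 41.0 [ 0.06 -0.11  0.42] q [-1.52 -0.47  1.53 -0.03  2.62 -0.54] 0.25
[0, [-37, -16, 3], 0] 40.0 [ 0.02 -0.11  0.42] q [-1.66 -0.48  1.54 -0.16  2.6  -0.79] 0.24
[0, [-34, -21, 5], 0] 40.0 [-0.02 -0.11  0.41] q [-1.81 -0.49  1.55 -0.29  2.57 -1.02] 0.23
[0, [-31, -23, 8], 0] 39.0 [-0.06 -0.11  0.41] q [-1.95 -0.49  1.56 -0.39  2.52 -1.22] 0.2
```

```bash
python3 arc.py 16 -95 .335 .66
```

```text
q [ 0.047 -0.387  1.389  0.614  2.067  1.363] p [0.29  0.241 0.463] z.uv 0.489 0.133
[0, [-12, 33, -13], 0] 37.0 [0.3  0.21 0.46] q [-0.07 -0.39  1.4   0.63  2.11  1.26] 0.12
[0, [-16, 30, -14], 0] 37.0 [0.3  0.17 0.45] q [-0.19 -0.39  1.42  0.63  2.16  1.16] 0.12
[0, [-20, 29, -14], 0] 38.0 [0.3  0.13 0.45] q [-0.3  -0.39  1.43  0.63  2.21  1.05] 0.12
[0, [-24, 27, -13], 0] 38.0 [0.3  0.09 0.44] q [-0.42 -0.39  1.44  0.62  2.26  0.93] 0.12
[0, [-27, 23, -13], 0] 38.0 [0.29 0.06 0.43] q [-0.54 -0.39  1.45  0.6   2.31  0.82] 0.12
[0, [-30, 20, -13], 0] 38.0 [0.27 0.02 0.43] q [-0.66 -0.39  1.47  0.57  2.36  0.69] 0.13
[0, [-32, 17, -11], 0] 38.0 [ 0.25 -0.01  0.42] q [-0.77 -0.39  1.48  0.52  2.4   0.55] 0.14
[0, [-35, 13, -9], 0] 38.0 [ 0.23 -0.04  0.42] q [-0.89 -0.4   1.49  0.46  2.44  0.4 ] 0.15
[0, [-36, 9, -9], 0] 38.0 [ 0.21 -0.07  0.41] q [-1.01 -0.39  1.5   0.4   2.48  0.25] 0.16
[0, [-38, 6, -7], 0] 39.0 [ 0.18 -0.1   0.4 ] q [-1.12 -0.39  1.51  0.31  2.5   0.08] 0.17
[0, [-39, 1, -4], 0] 39.0 [ 0.15 -0.12  0.4 ] q [-1.24 -0.39  1.53  0.22  2.52 -0.1 ] 0.18
[0, [-39, -3, -3], 0] 39.0 [ 0.11 -0.13  0.39] q [-1.36 -0.39  1.54  0.12  2.52 -0.28] 0.18
[0, [-39, -7, -1], 0] 40.0 [ 0.07 -0.15  0.39] q [-1.48 -0.39  1.55  0.02  2.52 -0.47] 0.19
[0, [-38, -11, 2], 0] 40.0 [ 0.04 -0.16  0.38] q [-1.59 -0.39  1.56 -0.08  2.5  -0.65] 0.18
[0, [-36, -14, 4], 0] 39.0 [-0.   -0.16  0.38] q [-1.71 -0.39  1.57 -0.18  2.48 -0.82] 0.17
[0, [-35, -18, 6], 0] 40.0 [-0.04 -0.16  0.37] q [-1.83 -0.39  1.58 -0.26  2.44 -0.99] 0.16
```

>>> {"op": "carry_out", "data": {"increments": [[0, [-12, 33, -13], 0], [0, [-16, 30, -14], 0], [0, [-20, 29, -14], 0], [0, [-24, 27, -13], 0], [0, [-27, 23, -13], 0], [0, [-30, 20, -13], 0], [0, [-32, 17, -11], 0], [0, [-35, 13, -9], 0]]}}

```text
time: 11.85
tool_pos: [0.2313, -0.04, 0.4162]
ee_rot: [-2.666, -0.249, 0.52]
wrist_force: [-0.2, -0.2, 0.6]
width: 0.0944
finger_force: 0.0
```

>>> {"op": "carry_out", "data": {"increments": [[0, [-36, 9, -9], 0], [0, [-38, 6, -7], 0], [0, [-39, 1, -4], 0], [0, [-39, -3, -3], 0], [0, [-39, -7, -1], 0], [0, [-38, -11, 2], 0], [0, [-36, -14, 4], 0], [0, [-35, -18, 6], 0]]}}

```text
time: 12.65
tool_pos: [-0.0404, -0.1628, 0.3688]
ee_rot: [-2.665, -0.25, 0.521]
wrist_force: [-0.0, -0.7, 0.2]
width: 0.094
finger_force: 0.0
```

```bash
python3 arc.py 6 -119 .325 .82
```

```text
q [-1.823 -0.393  1.585 -0.257  2.443 -0.991] p [-0.04  -0.163  0.369] z.uv 0.491 0.134
[0, [-11, -28, -20], 0] 36.0 [-0.06 -0.16  0.4 ] q [-1.9  -0.38  1.53 -0.32  2.47 -1.12] 0.12
[0, [-9, -28, -19], 0] 35.0 [-0.09 -0.15  0.42] q [-1.97 -0.37  1.46 -0.39  2.5  -1.24] 0.12
[0, [-9, -29, -19], 0] 36.0 [-0.11 -0.15  0.45] q [-2.04 -0.36  1.4  -0.46  2.52 -1.37] 0.13
[0, [-7, -30, -17], 0] 35.0 [-0.13 -0.14  0.48] q [-2.11 -0.34  1.33 -0.54  2.53 -1.5 ] 0.13
[0, [-5, -31, -17], 0] 36.0 [-0.15 -0.12  0.5 ] q [-2.18 -0.32  1.26 -0.61  2.54 -1.64] 0.14
[0, [-5, -31, -17], 0] 36.0 [-0.17 -0.11  0.53] q [-2.25 -0.29  1.18 -0.68  2.55 -1.78] 0.14
```

>>> {"op": "carry_out", "data": {"increments": [[0, [-11, -28, -20], 0], [0, [-9, -28, -19], 0], [0, [-9, -29, -19], 0], [0, [-7, -30, -17], 0], [0, [-5, -31, -17], 0], [0, [-5, -31, -17], 0], [0, [10, -18, -35], 0], [0, [10, -18, -35], 0]]}}

```text
time: 13.45
tool_pos: [-0.1738, -0.1108, 0.6081]
ee_rot: [-2.665, -0.245, 0.522]
wrist_force: [18.8, 2.5, 0.5]
width: 0.0939
finger_force: 0.0
```

```bash
python3 arc.py 4 -119 .325 1.06
```

```text
q [-2.264 -0.202  0.931 -0.863  2.655 -2.002] p [-0.174 -0.111  0.608] z.uv 0.491 0.129
[0, [10, -17, -35], 0] 40.0 [-0.17 -0.11  0.65] q [-2.26 -0.14  0.77 -1.01  2.71 -2.16] 0.16
[0, [10, -17, -35], 0] 40.0 [-0.17 -0.11  0.69] q [-2.26 -0.05  0.59 -1.22  2.76 -2.39] 0.23
[0, [9, -17, -36], 0] 41.0 [-0.17 -0.11  0.73] q [-2.25  0.07  0.34 -1.55  2.78 -2.74] 0.35
[0, [10, -18, -35], 0] 41.0 [-0.17 -0.11  0.77] q [-2.25  0.34 -0.2  -2.17  2.7  -3.41] 0.67ik.py:11: RuntimeWarning: The iteration is not making good progress, as measured by the 
 improvement from the last ten iterations.
  w=p-K[4]*M[:,2];x=fsolve(lambda x:wrist(K,x)-w,g[:3]);err=np.abs(wrist(K,x)-w).max()
```

>>> {"op": "carry_out", "data": {"increments": [[0, [10, -18, -35], 0], [0, [10, -18, -35], 0], [0, [10, -18, -35], 0]]}}

```text
time: 13.75
tool_pos: [-0.2081, -0.0855, 0.6801]
ee_rot: [-2.66, -0.203, 0.548]
wrist_force: [-1.2, 0.6, -0.1]
width: 0.0941
finger_force: 0.0
```

```bash
python3 arc.py 1 -119 .325 1.0
```

```text
q [-2.376 -0.103  0.654 -1.08   2.654 -2.363] p [-0.208 -0.086  0.68 ] z.uv 0.49 0.079
[0, [5, 23, -42], 0] 48.0 [-0.19 -0.12  0.71] q [-2.25  0.    0.47 -1.28  2.74 -2.47] 0.2
```

>>> {"op": "carry_out", "data": {"increments": [[0, [10, -18, -35], 8], [0, [8, -17, -35], 8], [0, [5, -17, -35], 0]]}}

```text
time: 14.05
tool_pos: [-0.2248, -0.0622, 0.7142]
ee_rot: [-2.684, -0.027, 0.319]
wrist_force: [-0.7, -0.1, 0.5]
width: 0.0943
finger_force: 0.0
```

```bash
python3 arc.py 1 -119 .325 1.0
```

```text
q [-2.51  -0.054  0.475 -1.08   2.654 -2.253] p [-0.225 -0.062  0.714] z.uv 0.442 0.034
[0, [2, 82, -22], 0] 85.0 [-0.2  -0.14  0.7 ] q [-2.25  0.    0.47 -1.1   2.73 -2.02] 0.26
```

>>> {"op": "carry_out", "data": {"increments": [[0, [1, -18, -36], 4], [0, [0, -18, -36], 0]]}}

```text
time: 14.25
tool_pos: [-0.2381, -0.0408, 0.7377]
ee_rot: [-2.71, 0.034, 0.272]
wrist_force: [-0.1, -0.3, -1.1]
width: 0.094
finger_force: 0.0
```

```bash
python3 arc.py 5 -100 .33 .72
```

```text
q [-2.623 -0.008  0.332 -1.08   2.654 -2.326] p [-0.238 -0.041  0.738] z.uv 0.42 -0.003
[0, [7, 61, 43], 0] 75.0 [-0.22 -0.08  0.67] q [-2.48 -0.16  0.68 -0.86  2.59 -1.93] 0.4
[0, [14, 61, 43], 0] 76.0 [-0.2  -0.11  0.61] q [-2.34 -0.25  0.93 -0.72  2.54 -1.62] 0.31
[0, [19, 61, 42], 0] 76.0 [-0.18 -0.14  0.54] q [-2.2  -0.31  1.13 -0.61  2.49 -1.35] 0.27
[0, [26, 59, 43], 0] 77.0 [-0.14 -0.17  0.48] q [-2.06 -0.35  1.3  -0.5   2.43 -1.09] 0.25
[0, [32, 57, 44], 0] 79.0 [-0.11 -0.19  0.41] q [-1.92 -0.37  1.45 -0.39  2.37 -0.85] 0.24
```

The lean is now purely toward the plate's front: 24.8°, with a sideways component of -0.003. I return to the front, twisting back square to the plate.

```bash
cat > path.py <<'E'
from ik import *
def path(wps,tws=None,step=46,tw0=0,fing=0,dec=0):
    g=q.copy();pp=p.copy();Mc=M.copy();i=0
    rows=[]
    for w in wps:
        w=np.array(w);n=int(np.ceil(np.linalg.norm(w-pp)*1000/step))
        for k in range(n):
            d=(Mc.T@((w-pp)/(n-k))*1000).round(dec);tw=(tws[i] if tws and i<len(tws) else 0)
            pp=pp+Mc@d/1000;Mc=Mc@rot('z',np.radians(tw));qn,e=ik(pp,Mc,g)
            print(i,f'[{fing}, {d.tolist()}, {tw}]',pp.round(3),'q',qn.round(2),np.abs(qn-g).max().round(2),'ERR' if e>1e-4 else '');g=qn;i+=1
def need_tw():
    # twist (deg) so tool y -> V  (about tool z)
    v=M.T@V;return np.degrees(np.arctan2(-v[0],v[1]))
E
python3 - <<'E'
from path import *
print(need_tw())
path([(-.22,-.15,.57),(-.13,-.22,.42),(.1,-.30,.38),(.32,-.38,.34),uv(-.52,.37,.29)],[0]*4+[-8]*11)
E
```

```text
-94.38430004379303
0 [0, [-1.0, 34.0, 21.0], 0] [-0.234 -0.063  0.704] q [-2.54 -0.09  0.52 -0.95  2.62 -2.09] 0.23 
1 [0, [-1.0, 34.0, 21.0], 0] [-0.23  -0.084  0.671] q [-2.47 -0.14  0.67 -0.86  2.59 -1.91] 0.19 
2 [0, [-1.0, 34.0, 22.0], 0] [-0.227 -0.106  0.637] q [-2.4  -0.18  0.8  -0.77  2.55 -1.74] 0.16 
3 [0, [-2.0, 34.0, 21.0], 0] [-0.224 -0.128  0.604] q [-2.34 -0.2   0.9  -0.7   2.52 -1.6 ] 0.14 
4 [0, [-1.0, 34.0, 22.0], -8] [-0.22 -0.15  0.57] q [-2.29 -0.22  1.   -0.64  2.48 -1.61] 0.1 
5 [0, [10.0, 31.0, 19.0], -8] [-0.202 -0.164  0.54 ] q [-2.22 -0.25  1.09 -0.59  2.46 -1.63] 0.09 
6 [0, [6.0, 32.0, 19.0], -8] [-0.184 -0.178  0.51 ] q [-2.15 -0.27  1.17 -0.54  2.43 -1.65] 0.08 
7 [0, [2.0, 32.0, 19.0], -8] [-0.166 -0.192  0.48 ] q [-2.08 -0.29  1.25 -0.49  2.41 -1.67] 0.08 
8 [0, [-3.0, 33.0, 19.0], -8] [-0.148 -0.206  0.45 ] q [-2.02 -0.29  1.32 -0.45  2.38 -1.69] 0.07 
9 [0, [-8.0, 31.0, 19.0], -8] [-0.13 -0.22  0.42] q [-1.96 -0.3   1.38 -0.4   2.34 -1.73] 0.06 
10 [0, [5.0, 41.0, -5.0], -8] [-0.092 -0.234  0.414] q [-1.84 -0.28  1.39 -0.36  2.37 -1.73] 0.11 
11 [0
[... 878 characters left out ...]
.32] 0.07 
20 [0, [-22.0, 32.0, -5.0], 0] [ 0.283 -0.367  0.347] q [-1.08  0.21  1.05  0.08  2.31 -1.27] 0.07 
21 [0, [-21.0, 33.0, -4.0], 0] [ 0.32 -0.38  0.34] q [-1.04  0.28  0.97  0.11  2.31 -1.21] 0.07 
22 [0, [-10.0, 40.0, 4.0], 0] [ 0.36  -0.377  0.33 ] q [-0.98  0.33  0.93  0.14  2.3  -1.14] 0.07 
23 [0, [-10.0, 41.0, 4.0], 0] [ 0.401 -0.375  0.32 ] q [-0.93  0.39  0.87  0.16  2.29 -1.08] 0.07 
24 [0, [-10.0, 40.0, 4.0], 0] [ 0.441 -0.373  0.311] q [-0.88  0.45  0.8   0.19  2.29 -1.02] 0.07 
25 [0, [-10.0, 41.0, 5.0], 0] [ 0.482 -0.37   0.3  ] q [-0.84  0.52  0.72  0.21  2.29 -0.96] 0.08 
26 [0, [-9.0, 40.0, 4.0], 0] [ 0.522 -0.367  0.291] q [-0.79  0.6   0.63  0.24  2.3  -0.9 ] 0.09
```

>>> {"op": "carry_out", "data": {"increments": [[0, [-1, 30, 19], 0], [0, [-1, 34, 21], 0], [0, [-1, 34, 22], 0], [0, [-2, 34, 21], 0], [0, [-1, 34, 22], -8], [0, [10, 31, 19], -8], [0, [6, 32, 19], -8], [0, [2, 32, 19], -8]]}}

```text
time: 15.05
tool_pos: [-0.1658, -0.1891, 0.4813]
ee_rot: [-2.752, -0.197, 0.791]
wrist_force: [-0.3, -0.2, 0.2]
width: 0.0942
finger_force: 0.0
```

>>> {"op": "carry_out", "data": {"increments": [[0, [-3, 33, 19], -8], [0, [-8, 31, 19], -8], [0, [5, 41, -5], -8], [0, [0, 41, -5], -8], [0, [-6, 40, -4], -8], [0, [-12, 39, -5], -8], [0, [-17, 37, -4], -8], [0, [-22, 35, -5], -6.4]]}}

```text
time: 15.85
tool_pos: [0.101, -0.2964, 0.383]
ee_rot: [-3.141, -0.433, 1.918]
wrist_force: [0.1, -0.3, -0.1]
width: 0.0939
finger_force: 0.0
```

>>> {"op": "carry_out", "data": {"increments": [[0, [-22, 33, -4], 0], [0, [-22, 33, -4], 0], [0, [-22, 32, -5], 0], [0, [-22, 33, -4], 0], [0, [-22, 32, -5], 0], [0, [-21, 33, -4], 0], [0, [-10, 40, 4], 0], [0, [-10, 41, 4], 0]]}}

```text
time: 16.65
tool_pos: [0.4099, -0.3398, 0.3355]
ee_rot: [-3.138, -0.433, 1.911]
wrist_force: [0.1, -0.2, -0.2]
width: 0.0941
finger_force: 0.0
```

```bash
python3 s.py; python3 -c "
from path import *
print(need_tw());path([uv(-.52,.37,.29)])"
```

```text
16.65 q [-0.887  0.341  0.902  0.187  2.301 -1.131] p [ 0.4099 -0.3398  0.3355] F [ 0.1 -0.2 -0.2]
xyz axes [[-0.303, 0.856, 0.42], [0.942, 0.335, -0.003], [-0.143, 0.395, -0.908]]
-0.019292403245217967
0 [0, [-25.0, 32.0, 5.0], 0] [ 0.447 -0.348  0.32 ] q [-0.85  0.42  0.83  0.2   2.29 -1.09] 0.08 
1 [0, [-26.0, 33.0, 5.0], 0] [ 0.485 -0.358  0.305] q [-0.82  0.51  0.74  0.22  2.29 -1.05] 0.09 
2 [0, [-25.0, 32.0, 5.0], 0] [ 0.522 -0.366  0.29 ] q [-0.79  0.6   0.64  0.23  2.29 -1.01] 0.1
```

Run:
```python
from h import *
im,c=snap('wrist','w2.png')
import pickle;pickle.dump((im,c),open('w2.pkl','wb'))
for k,v in COL.items(): print(k,blobs(im,*v,80)[1])
P=lambda x,y,z:np.array([.4793-.334*x-.943*y,-.1796+.943*x-.334*y,z])
for n,pt in dict(ball=(-80,0,80),ring=(0,0,10),blue=(0,110,60),yel=(0,-110,60),headL=(-36,110,140)).items():print(n,proj(c,P(pt[0]/1e3,pt[1]/1e3,pt[2]/1e3)).round(0))
```

```text
red1 [([413.6, 30.8], [386, 17, 51, 28, 230]), ([389.3, 217.8], [384, 213, 12, 11, 105])]
red2 []
blue [([342.0, 20.9], [319, 0, 41, 36, 629])]
yel [([444.8, 171.6], [433, 155, 30, 38, 645]), ([222.4, 209.4], [208, 190, 30, 38, 382])]
green [([162.3, 13.8], [150, 4, 20, 22, 103]), ([218.1, 40.7], [209, 26, 23, 30, 157]), ([194.5, 47.4], [186, 31, 20, 33, 190]), ([177.0, 43.2], [163, 33, 24, 23, 134]), ([158.7, 60.6], [148, 48, 25, 25, 87]), ([172.2, 62.1], [159, 52, 25, 23, 115]), ([369.0, 180.9], [360, 161, 25, 39, 118])]
ball [393. 218.]
ring [381. 180.]
blue [324. 173.]
yel [451. 173.]
headL [325. 182.]
```

View pics/w2.png

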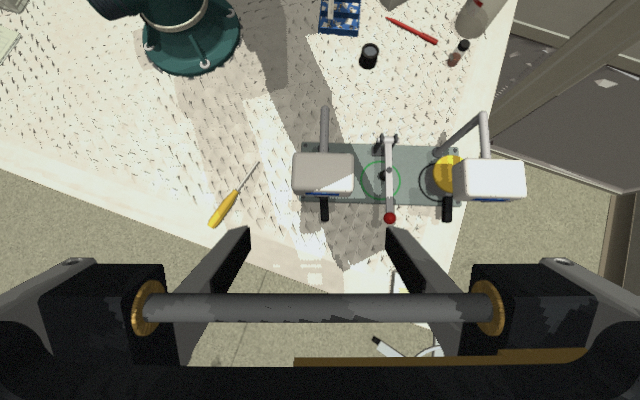

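>>> {"op": "carry_out", "data": {"increments": [[80, [-25, 32, 5], 0], [80, [-26, 33, 5], 0], [80, [-25, 32, 5], 0]]}}

```text
time: 17.0
tool_pos: [0.5221, -0.3664, 0.2903]
ee_rot: [-3.138, -0.433, 1.912]
wrist_force: [0.1, -0.6, 0.5]
width: 0.0732
finger_force: 0.0
```

Run:
```python
from h import *
im,c=snap('wrist','w3.png')
import pickle;pickle.dump((im,c),open('w3.pkl','wb'))
for k,v in COL.items(): print(k,blobs(im,*v,80)[1])
```

```text
red1 [([329.8, 172.0], [324, 166, 13, 13, 133])]
red2 []
blue [([269.0, 136.6], [247, 116, 36, 31, 228]), ([240.5, 134.1], [222, 132, 38, 5, 150]), ([426.9, 140.3], [408, 138, 39, 6, 160])]
yel [([385.5, 127.7], [381, 113, 9, 31, 160]), ([161.1, 169.7], [145, 149, 34, 41, 469])]
green [([141.0, 9.0], [128, 0, 32, 21, 192]), ([314.9, 139.0], [308, 119, 20, 41, 113]), ([345.3, 140.5], [335, 121, 17, 38, 99])]
```

View pics/w3.png

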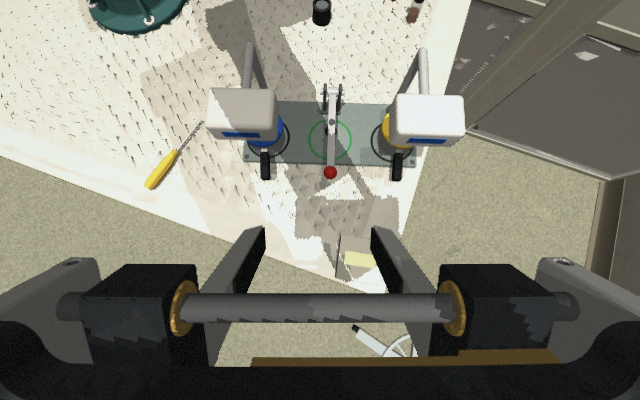

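The wrist views show the ball at (389,218) and (330,172), and the green ring centred near (330,139) in the second. The blue handle ends near (265,180) and both head boxes are visible. Now I triangulate these.

```bash
cat > m.py <<'E'
from h import *
import pickle
w2,w3=[pickle.load(open(f,'rb')) for f in('w2.pkl','w3.pkl')]
cs=robot.get_calibration('scene');cd=robot.get_calibration('side')
b,r=tri([ray(w2[1],389.3,217.8),ray(w3[1],329.8,172),ray(cs,282.7,238.9),ray(cd,327,237.9)]);print('ball',b.round(4),np.round(r,4))
m=blobs(w3[0],*COL['green'])[0];m[:, :295]=0;m[:,365:]=0;m[:100]=0;m[180:]=0
ys,xs=np.nonzero(m);pts=np.array([onz(w3[1],x,y,.010)[:2] for x,y in zip(xs,ys)])
A=np.c_[2*pts,np.ones(len(pts))];s=np.linalg.lstsq(A,(pts**2).sum(1),rcond=None)[0];print('ring',s[:2].round(4),'R',np.sqrt(s[2]+s[:2]@s[:2]).round(4))
d=s[:2]-b[:2];print('x-axis az',np.degrees(np.arctan2(d[1],d[0])),np.linalg.norm(d))
for w,(x0,x1,y0,y1) in((w2,(312,338,196,226)),(w3,(254,278,150,186))):
    g=w[0][y0:y1,x0:x1].max(2);mm=(g<60).astype(np.uint8);n,l,st,ce=cv2.connectedComponentsWithStats(mm);k=1+st[1:,4].argmax()
    print('handle',st[k]+[x0,y0,0,0,0],ce[k]+[x0,y0],cv2.minAreaRect(np.argwhere(l==k)[:,::-1].astype(np.float32)+[x0,y0] if 0 else (np.argwhere(l==k)[:,::-1]+[x0,y0]).astype(np.float32)))
E
python3 m.py
```

```text
ball [ 0.5012 -0.2566  0.079 ] [0.0007 0.0002 0.0002 0.0009]
ring [ 0.4767 -0.1793] R 0.0369
x-axis az 107.62270264480591 0.08105494197772153
handle [315 197  14  25 203] [323.66995074 208.15763547] ((322.07379150390625, 208.81150817871094), (24.806793212890625, 11.950716972351074), 84.80557250976562)
handle [254 152  22  28 274] [264.95620438 164.5       ] ((264.5, 165.5), (21.0, 27.0), -0.0)
```

Run:
```python
from path import *
b=np.array([.5012,-.2566,.079]);z=M[:,2];print(need_tw(),z@U,z@V)
path([b-.075*z,b+.005*z],step=42,fing=80)
import pickle
im,c=pickle.load(open('w3.pkl','rb'));g=cv2.GaussianBlur(cv2.cvtColor(im,cv2.COLOR_BGR2GRAY),(3,3),0).astype(int)
E=[]
for x in list(range(284,318,3))+list(range(348,378,3)):
    col=g[94:116,x];k=np.diff(col).argmin();E.append((x,94+k+.5,col[k]-col[k+1]))
P=np.array([onz(c,x,y,.010)[:2] for x,y,_ in E]);f=np.polyfit(P[:,0],P[:,1],1);r=P[:,1]-np.polyval(f,P[:,0]);ok=abs(r)<.003
f=np.polyfit(P[ok,0],P[ok,1],1);print([e[1] for e in E],'yaw',90+np.degrees(np.arctan(f[0])),ok.sum(),'dist ring',abs(f[0]*.4767-(-.1793)+f[1])/np.hypot(1,f[0]))
```

```text
0.13764672215971424 0.4264657454652163 -0.006003876313671071
0 [80, [4.0, 4.0, 39.0], 0] [ 0.523 -0.346  0.248] q [-0.77  0.56  0.78  0.23  2.2  -1.02] 0.14 
1 [80, [4.0, 3.0, 39.0], 0] [ 0.519 -0.326  0.215] q [-0.76  0.52  0.9   0.22  2.11 -1.03] 0.13 
2 [80, [3.0, 4.0, 39.0], 0] [ 0.516 -0.307  0.181] q [-0.74  0.49  1.01  0.22  2.03 -1.03] 0.11 
3 [80, [4.0, 3.0, 39.0], 0] [ 0.512 -0.286  0.147] q [-0.72  0.47  1.11  0.22  1.95 -1.03] 0.1 
4 [80, [-0.0, 0.0, 40.0], 0] [ 0.506 -0.271  0.111] q [-0.71  0.45  1.2   0.22  1.87 -1.03] 0.09 
5 [80, [-0.0, 0.0, 40.0], 0] [ 0.5   -0.255  0.075] q [-0.7   0.45  1.28  0.22  1.8  -1.04] 0.08 
[np.float64(100.5), np.float64(100.5), np.float64(100.5), np.float64(100.5), np.float64(100.5), np.float64(101.5), np.float64(101.5), np.float64(101.5), np.float64(101.5), np.float64(101.5), np.float64(101.5), np.float64(100.5), np.float64(102.5), np.float64(102.5), np.float64(102.5), np.float64(102.5), np.float64(102.5), np.float64(103.5), np.float64(103.5), np.float64(103.5), np.float64(103.5), np.float64(103.5)] yaw 107.4905698075513 22 dist ring 0.07136192742415473
```

Plate yaw is 107.5° from both the back edge and the ring-to-ball line, so I take 107.6°. I approach the ball and pinch it.

>>> {"op": "carry_out", "data": {"increments": [[100, [4, 4, 39], 2], [100, [4, 3, 39], 0], [100, [3, 4, 39], 0], [100, [4, 3, 39], 0], [100, [0, 0, 40], 0], [100, [0, 0, 40], 0], [255, [0, 0, 0], 0], [255, [0, 0, 0], 0]]}}

```text
time: 17.85
tool_pos: [0.4964, -0.2557, 0.083]
ee_rot: [-3.123, -0.433, 1.875]
wrist_force: [-0.3, 0.2, 0.5]
width: 0.0446
finger_force: 0.0
```

>>> {"op": "carry_out", "data": {"increments": [[255, [0, 0, 0], 0], [255, [0, 0, 0], 0], [255, [0, 0, 0], 0]]}}

```text
time: 18.15
tool_pos: [0.5008, -0.257, 0.0852]
ee_rot: [-3.133, -0.427, 1.879]
wrist_force: [10.3, 1.5, 0.6]
width: 0.021
finger_force: 5.0
```

```bash
sed -i 's/U=np.array.*/a=np.radians(107.6);U=np.array([np.cos(a),np.sin(a),0]);V=np.array([np.sin(a),-np.cos(a),0]);Z=np.array([0,0,1.])/' plan.py
python3 - <<'E'
from path import *
o=robot.get_obs();print(o['width'],o['finger_force'],o['wrist_force'].round(1),need_tw())
gp=p-.005*M[:,2]
b=gp;print('gp',gp)
# hinge from ball: angle th0 from height
th0=np.arcsin((gp[2]-.070)/.135);h=gp+U*.135*np.cos(th0);h[2]=.070;print('th0',th0,'hinge',h)
path([h-U*.135*np.cos(t)+Z*.135*np.sin(t)+.005*M[:,2] for t in np.linspace(th0,.82,9)[1:]],step=20,fing=255)
E
```

```text
0.021032057180935666 4.998839646577835 [10.3  1.5  0.6] 0.032989695922488294
gp [ 0.50151004 -0.2589452   0.08970749]
th0 0.14650489757806864 hinge [ 0.4611274  -0.13164297  0.07      ]
0 [255, [7.0, -0.0, -9.0], 0] [ 0.5   -0.254  0.096] q [-0.7   0.42  1.27  0.22  1.82 -1.  ] 0.02 
1 [255, [7.0, -0.0, -9.0], 0] [ 0.499 -0.252  0.107] q [-0.7   0.41  1.27  0.22  1.83 -0.99] 0.02 
2 [255, [8.0, -0.0, -8.0], 0] [ 0.498 -0.248  0.118] q [-0.7   0.39  1.26  0.23  1.85 -0.98] 0.02 
3 [255, [9.0, -0.0, -7.0], 0] [ 0.497 -0.243  0.128] q [-0.69  0.38  1.26  0.23  1.86 -0.98] 0.02 
4 [255, [9.0, -0.0, -7.0], 0] [ 0.495 -0.238  0.138] q [-0.69  0.36  1.26  0.23  1.88 -0.97] 0.01 
5 [255, [10.0, -0.0, -6.0], 0] [ 0.493 -0.232  0.148] q [-0.68  0.35  1.26  0.23  1.89 -0.96] 0.02 
6 [255, [10.0, -0.0, -5.0], 0] [ 0.491 -0.225  0.156] q [-0.68  0.33  1.27  0.24  1.9  -0.95] 0.02 
7 [255, [10.0, -0.0, -4.0], 0] [ 0.489 -0.218  0.164] q [-0.67  0.31  1.27  0.24  1.91 -0.94] 0.02
```

>>> {"op": "carry_out", "data": {"increments": [[255, [0, 0, 0], 0], [255, [0, 0, 0], 0]]}}

```text
time: 18.35
tool_pos: [0.5016, -0.2567, 0.0851]
ee_rot: [-3.134, -0.426, 1.88]
wrist_force: [7.1, 0.2, 0.8]
width: 0.0182
finger_force: 30.0
```

Run:
```python
from path import *
o=robot.get_obs();print(o['width'],o['finger_force'],o['wrist_force'].round(1),p)
f=lambda t:-U*.135*np.cos(t)+Z*.135*np.sin(t)
path([p+f(t)-f(.07) for t in np.linspace(.07,.86,11)[1:]],step=20,fing=255)
```

```text
0.01817767985930474 30.00041574239731 [7.1 0.2 0.8] [ 0.50162871 -0.25674193  0.0850579 ]
0 [255, [5.0, -0.0, -9.0], 0] [ 0.501 -0.256  0.095] q [-0.7   0.42  1.27  0.22  1.81 -1.  ] 0.02 
1 [255, [7.0, -0.0, -9.0], 0] [ 0.501 -0.253  0.106] q [-0.7   0.41  1.26  0.22  1.83 -0.99] 0.02 
2 [255, [6.0, -0.0, -8.0], 0] [ 0.5   -0.251  0.116] q [-0.7   0.4   1.26  0.22  1.85 -0.99] 0.02 
3 [255, [8.0, -0.0, -8.0], 0] [ 0.499 -0.247  0.127] q [-0.69  0.39  1.25  0.23  1.86 -0.98] 0.02 
4 [255, [8.0, -0.0, -7.0], 0] [ 0.498 -0.243  0.136] q [-0.69  0.37  1.25  0.23  1.88 -0.97] 0.01 
5 [255, [8.0, -0.0, -6.0], 0] [ 0.496 -0.239  0.145] q [-0.69  0.36  1.25  0.23  1.89 -0.96] 0.01 
6 [255, [9.0, -0.0, -6.0], 0] [ 0.495 -0.233  0.154] q [-0.68  0.35  1.25  0.23  1.9  -0.96] 0.01 
7 [255, [10.0, -0.0, -5.0], 0] [ 0.492 -0.227  0.163] q [-0.68  0.33  1.25  0.24  1.91 -0.95] 0.02 
8 [255, [10.0, -0.0, -4.0], 0] [ 0.49  -0.219  0.171] q [-0.67  0.31  1.26  0.24  1.92 -0.94] 0.02 
9 [255, [10.0, -0.0, -3.0], 0] [ 0.488 -0.212  0.178] q [-0.66  0.3   1.27  0.24  1.93 -0.93] 0.02
```

Firm grip (30 N). Raising the clip along its arc.

>>> {"op": "carry_out", "data": {"increments": [[255, [5, 0, -9], 0], [255, [7, 0, -9], 0], [255, [7, 0, -8], 0], [255, [8, 0, -8], 0], [255, [8, 0, -7], 0]]}}

```text
time: 18.85
tool_pos: [0.4973, -0.2429, 0.1364]
ee_rot: [-3.132, -0.425, 1.879]
wrist_force: [6.5, -0.4, -1.9]
width: 0.0187
finger_force: 30.0
```

>>> {"op": "carry_out", "data": {"increments": [[255, [8, 0, -6], 0], [255, [9, 0, -6], 0], [255, [10, 0, -5], 0], [255, [10, 0, -4], 0], [255, [10, 0, -3], 0], [255, [0, 0, 0], 0]]}}

```text
time: 19.45
tool_pos: [0.4848, -0.2104, 0.1782]
ee_rot: [-3.126, -0.429, 1.878]
wrist_force: [0.3, -0.2, -0.2]
width: 0.0005
finger_force: 0.0
```

```bash
python3 s.py
python3 - <<'E'
from h import *
o=robot.get_obs();print(o['width'],o['finger_force'])
a,c=snap('scene');b,d=snap('side')
for i,n in((a,'scene'),(b,'side')):print(n,[blobs(i,*COL[k],15)[1] for k in('red1','red2')])
E
```

```text
19.45 q [-0.661  0.294  1.272  0.241  1.935 -0.926] p [ 0.4848 -0.2104  0.1782] F [ 0.3 -0.2 -0.2]
xyz axes [[-0.275, 0.867, 0.416], [0.951, 0.308, -0.014], [-0.141, 0.392, -0.909]]
0.0005179319212914363 0.0
scene [[([95.7, 85.5], [88, 84, 16, 4, 38]), ([455.2, 153.4], [453, 151, 5, 6, 18]), ([461.4, 155.7], [458, 152, 8, 10, 31]), ([401.3, 194.8], [387, 184, 28, 21, 87]), ([291.5, 197.9], [289, 195, 7, 7, 29])], []]
side [[([288.5, 153.3], [271, 152, 32, 3, 50]), ([320.3, 203.4], [317, 200, 7, 7, 37])], []]
```

Run:
```python
from path import *
cs=robot.get_calibration('scene');cd=robot.get_calibration('side')
b,r=tri([ray(cs,291.5,197.9),ray(cd,320.3,203.4)]);print(b,r)
h=np.array([.460,-.127,.07]);d=b-h;print('ang',np.arctan2(d[2],-d@U),np.linalg.norm(d),'lat',d@V)
print('rel to tcp in tool',(M.T@(b-p)*1000).round(1))
```

```text
[ 0.49252535 -0.22875037  0.15793863] [np.float64(0.0007890667411664334), np.float64(0.0007890667411663552)]
ang 0.6887426109634205 0.13836270870445938 lat 0.00023661560177153248
rel to tcp in tool [-25.6   2.4   8.9]
```

The ball slipped out at the top, but the clip stays at 0.69 rad, which is above the 0.6 needed and leaves 15 mm under the foot. I back out and go to the blue pot's handle.

Run:
```python
from path import *
G=np.array([.394,-.282,.04]);z=M[:,2]
path([p-.11*z,np.array([.43,-.36,.27]),G-.12*z],step=46,fing=120)
```

```text
0 [120, [-0.0, -0.0, -37.0], 0] [ 0.49  -0.225  0.21 ] q [-0.67  0.31  1.18  0.24  2.01 -0.92] 0.09 
1 [120, [-0.0, -0.0, -36.0], 0] [ 0.495 -0.239  0.243] q [-0.69  0.33  1.09  0.25  2.08 -0.92] 0.09 
2 [120, [-0.0, -0.0, -37.0], 0] [ 0.5   -0.254  0.277] q [-0.7   0.36  0.99  0.25  2.15 -0.91] 0.1 
3 [120, [-25.0, -33.0, -9.0], 0] [ 0.477 -0.289  0.275] q [-0.76  0.37  0.98  0.23  2.17 -0.98] 0.07 
4 [120, [-25.0, -33.0, -8.0], 0] [ 0.453 -0.324  0.272] q [-0.82  0.38  0.97  0.2   2.18 -1.05] 0.07 
5 [120, [-26.0, -33.0, -9.0], 0] [ 0.43  -0.361  0.27 ] q [-0.88  0.4   0.95  0.17  2.19 -1.12] 0.07 
6 [120, [-6.0, -2.0, 42.0], 0] [ 0.424 -0.35   0.23 ] q [-0.88  0.38  1.07  0.16  2.1  -1.13] 0.11 
7 [120, [-6.0, -2.0, 42.0], 0] [ 0.418 -0.339  0.189] q [-0.88  0.36  1.17  0.16  2.02 -1.15] 0.1 
8 [120, [-6.0, -3.0, 41.0], 0] [ 0.411 -0.329  0.149] q [-0.88  0.35  1.26  0.15  1.94 -1.16] 0.09
```

>>> {"op": "carry_out", "data": {"increments": [[255, [2, 0, -37], 0], [255, [0, 0, -36], 0], [255, [0, 0, -37], 0], [120, [-25, -33, -9], 0], [120, [-25, -33, -8], 0], [120, [-26, -33, -9], 0], [120, [-6, -2, 42], 0], [120, [-6, -2, 42], 0]]}}

```text
time: 20.35
tool_pos: [0.4166, -0.3395, 0.1883]
ee_rot: [-3.125, -0.429, 1.873]
wrist_force: [2.0, 0.3, -1.5]
width: 0.037
finger_force: 0.0
```

```bash
python3 s.py
python3 - <<'E'
from h import *
import pickle
im,c=snap('wrist','w4.png');pickle.dump((im,c),open('w4.pkl','wb'));print(robot.get_obs()['width'])
for n,pt in dict(handle_end=(.372+.083*.302,-.2126-.083*.953,.048),G=(.394,-.282,.048)).items():print(n,proj(c,np.array(pt)))
E
```

```text
20.35 q [-0.88   0.353  1.176  0.158  2.014 -1.146] p [ 0.4166 -0.3395  0.1883] F [ 2.   0.3 -1.5]
xyz axes [[-0.271, 0.868, 0.416], [0.953, 0.304, -0.015], [-0.14, 0.392, -0.909]]
0.04084079837026793
handle_end [316.21393038 203.00481842]
G [316.24803255 194.57132837]
```

View pics/w4.png

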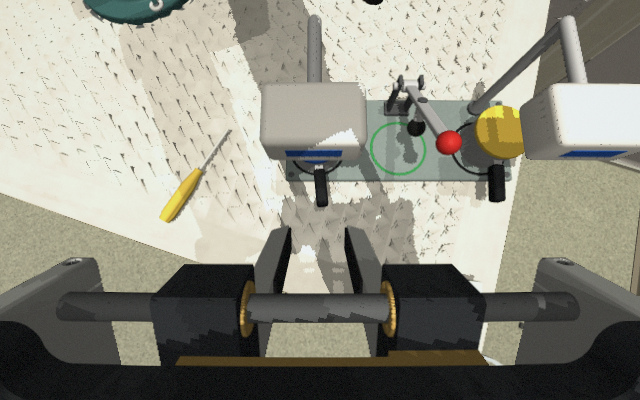

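The handle shows from (319,168) to its end at (321,206), centred between the open fingers (mid about 318). The clip is up, with the ball at (449,142). I triangulate the handle end across the views.

Run:
```python
from path import *
import pickle
w={n:pickle.load(open(n+'.pkl','rb')) for n in('w2','w3','w4')}
def ax(n,x0,x1,y0,y1):
    im=w[n][0];g=im[y0:y1,x0:x1].max(2);out=[]
    for i,row in enumerate(g):
        xs=np.nonzero(row<70)[0]
        if len(xs)>2:out.append((y0+i,round(x0+xs.mean(),1),len(xs)))
    return out
for n,b in(('w4',(308,334,166,212)),('w3',(255,276,150,186)),('w2',(314,334,196,226))):print(n,ax(n,*b))
pt,r=tri([ray(w['w4'][1],321.5,206),ray(w['w3'][1],265,180),ray(w['w2'][1],325,221.5)]);print('end',pt,r)
for x,y in((321.5,206),(320,190),(319.5,180)):print(onz(w['w4'][1],x,y,.045).round(4))
m=blobs(w['w4'][0],*COL['green'])[0];m[:,:365]=0;m[:,430:]=0;m[:115]=0;m[180:]=0
ys,xs=np.nonzero(m);P=np.array([onz(w['w4'][1],x,y,.010)[:2] for x,y in zip(xs,ys)])
s=np.linalg.lstsq(np.c_[2*P,np.ones(len(P))],(P**2).sum(1),rcond=None)[0];print('ring',s[:2],np.sqrt(s[2]+s[:2]@s[:2]))
```

```text
w4 [(166, np.float64(323.3), 3), (167, np.float64(316.7), 3), (168, np.float64(316.7), 3), (169, np.float64(324.1), 10), (170, np.float64(322.1), 15), (171, np.float64(321.3), 18), (172, np.float64(319.2), 18), (173, np.float64(318.0), 21), (174, np.float64(319.0), 17), (175, np.float64(319.5), 12), (176, np.float64(319.5), 12), (177, np.float64(319.5), 12), (178, np.float64(319.5), 12), (179, np.float64(319.5), 12), (180, np.float64(321.0), 15), (181, np.float64(320.5), 12), (182, np.float64(320.0), 11), (183, np.float64(320.0), 11), (184, np.float64(320.0), 11), (185, np.float64(320.0), 11), (186, np.float64(320.5), 12), (187, np.float64(320.5), 12), (188, np.float64(320.5), 12), (189, np.float64(321.0), 11), (190, np.float64(321.0), 11), (191, np.float64(321.0), 11), (192, np.float64(321.0), 11), (193, np.float64(321.0), 11), (194, np.float64(321.0), 11), (195, np.float64(321.5), 12), (196, np.float64(321.5), 12), (197, np.float64(321.5), 12), (198, np.float64(321.5), 12), (199, np.float64(321.5), 12), (200, np.float64(321.5), 12), (201, np.float64(322.0), 11), (202, np.float64(32
[... 1267 characters left out ...]
at64(324.0), 9), (208, np.float64(324.0), 9), (209, np.float64(324.0), 9), (210, np.float64(324.5), 8), (211, np.float64(324.0), 9), (212, np.float64(324.5), 8), (213, np.float64(324.0), 9), (214, np.float64(324.5), 8), (215, np.float64(324.5), 8), (216, np.float64(324.5), 8), (217, np.float64(324.5), 8), (218, np.float64(324.5), 8), (219, np.float64(324.5), 8), (220, np.float64(324.5), 8), (221, np.float64(324.0), 5)]
end [ 0.40449759 -0.29247202  0.03991487] [np.float64(0.0008882547318307236), np.float64(0.0005509527926057634), np.float64(0.0007548626649539192)]
[ 0.404  -0.2928  0.045 ]
[ 0.3964 -0.2747  0.045 ]
[ 0.392  -0.2631  0.045 ]
ring [ 0.47712964 -0.17937655] 0.036784587322434927
```

The handle end is at (0.4045, -0.2925, 0.040) and its height checks. The handle's yaw is about 112°, and the pot centre at about (0.373, -0.2155) agrees with the ring. I descend along the tool axis.

Run:
```python
from path import *
G=np.array([.4004,-.2823,.041]);z=M[:,2]
path([G-.055*z,G+.005*z],tws=[-4],step=35,fing=120,dec=1)
```

```text
0 [120, [-4.5, 2.6, 30.1], -4] [ 0.411 -0.323  0.149] q [-0.87  0.36  1.26  0.16  1.95 -1.22] 0.07 
1 [120, [-4.7, 2.3, 30.2], 0] [ 0.41  -0.314  0.12 ] q [-0.86  0.36  1.31  0.16  1.89 -1.22] 0.06 
2 [120, [-4.8, 2.3, 30.1], 0] [ 0.409 -0.305  0.09 ] q [-0.85  0.36  1.37  0.16  1.83 -1.22] 0.06 
3 [120, [0.0, -0.0, 30.0], 0] [ 0.404 -0.293  0.063] q [-0.85  0.36  1.43  0.16  1.78 -1.22] 0.06 
4 [120, [0.0, -0.0, 30.0], 0] [ 0.4   -0.28   0.037] q [-0.84  0.36  1.48  0.16  1.72 -1.22] 0.06
```

>>> {"op": "carry_out", "data": {"increments": [[120, [-4.5, 2.6, 30], -4], [120, [-4.7, 2.3, 30], 0], [120, [-4.8, 2.3, 30], 0], [120, [0, 0, 30], 0], [120, [0, 0, 20], 0], [120, [0, 0, 10], 0], [120, [0, 0, 0], 0], [120, [0, 0, 0], 0]]}}

```text
time: 21.2
tool_pos: [0.4078, -0.2882, 0.0481]
ee_rot: [3.126, -0.43, 1.953]
wrist_force: [1.1, -0.7, -1.0]
width: 0.0501
finger_force: 0.0
```

```bash
python3 s.py
python3 - <<'E'
from path import *
G=np.array([.4004,-.2823,.041]);print('short by (tool mm)',(M.T@(G+.005*M[:,2]-p)*1000).round(1),robot.get_obs()['width'])
im,c=snap('wrist','w5.png')
E
```

```text
21.2 q [-0.837  0.357  1.459  0.161  1.725 -1.224] p [ 0.4078 -0.2882  0.0481] F [ 1.1 -0.7 -1. ]
xyz axes [[-0.339, 0.843, 0.417], [0.93, 0.367, 0.014], [-0.142, 0.393, -0.909]]
short by (tool mm) [ 4.6 -4.8 14.8] 0.0500996006538537
```

View pics/w5.png

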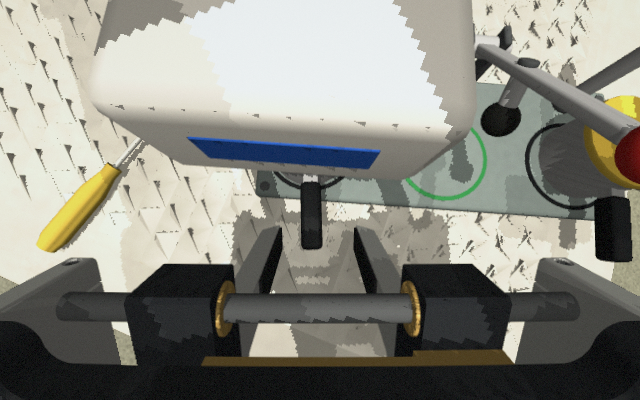

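The handle at (312,183–248) runs parallel to the fingers and sits slightly left of mid. The tool is 15 mm short, so I correct and close.

>>> {"op": "carry_out", "data": {"increments": [[120, [4.6, -4.8, 0], 0], [120, [0, 0, 8], 0], [120, [0, 0, 7], 0], [120, [0, 0, 0], 0]]}}

```text
time: 21.65
tool_pos: [0.3981, -0.2781, 0.0341]
ee_rot: [3.128, -0.435, 1.953]
wrist_force: [0.2, 0.5, -1.3]
width: 0.0498
finger_force: 0.0
```

```bash
python3 s.py
python3 - <<'E'
from path import *
G=np.array([.4004,-.2823,.041]);print('short by (tool mm)',(M.T@(G+.005*M[:,2]-p)*1000).round(1),robot.get_obs()['width'])
E
```

```text
21.65 q [-0.838  0.346  1.506  0.16   1.695 -1.23 ] p [ 0.3981 -0.2781  0.0341] F [ 0.2  0.5 -1.3]
xyz axes [[-0.338, 0.842, 0.421], [0.93, 0.368, 0.012], [-0.144, 0.396, -0.907]]
short by (tool mm) [-1.4  0.7 -3.2] 0.04975037711485004
```

>>> {"op": "carry_out", "data": {"increments": [[255, [-1, 0.5, -2], 0], [255, [0, 0, 0], 0], [255, [0, 0, 0], 0], [255, [0, 0, 0], 0], [255, [0, 0, 0], 0], [255, [0, 0, 0], 0], [255, [0, 0, 0], 0]]}}

```text
time: 22.35
tool_pos: [0.3999, -0.2808, 0.0367]
ee_rot: [3.127, -0.432, 1.953]
wrist_force: [-0.1, -0.5, 0.2]
width: 0.0137
finger_force: 30.0
```

```bash
python3 s.py
python3 - <<'E'
from path import *
o=robot.get_obs();print(o['width'],o['finger_force'])
c=robot.get_calibration('wrist');im,_=snap('wrist','w6.png')
P=lambda b:b
m,bl=blobs(im,*COL['green']);print('green',bl);print('blue',blobs(im,*COL['blue'])[1])
im2,c2=snap('side','side6.png');print('side',blobs(im2,*COL['blue'])[1]);im3,_=snap('scene','scene6.png');print('scene',blobs(im3,*COL['blue'])[1])
E
```

```text
22.35 q [-0.838  0.348  1.497  0.159  1.699 -1.229] p [ 0.3999 -0.2808  0.0367] F [-0.1 -0.5  0.2]
xyz axes [[-0.339, 0.843, 0.419], [0.93, 0.368, 0.013], [-0.143, 0.394, -0.908]]
0.01370453015688528 29.965217113494873
green [([472.2, 200.6], [436, 180, 65, 31, 321])]
blue [([301.8, 178.4], [180, 162, 242, 33, 4040])]
side [([369.6, 187.5], [362, 184, 16, 8, 45]), ([259.2, 241.0], [253, 234, 14, 15, 151])]
scene [([244.0, 181.3], [237, 176, 16, 12, 85]), ([275.6, 213.1], [270, 205, 11, 17, 88]), ([337.8, 217.1], [328, 211, 21, 13, 132])]
```

Gripped (13.7 mm, 30 N). Now the slide: (103, 37, 0) mm in the world, done slowly and level.

Run:
```python
from path import *
path([p+[.1032,.0367,0]],step=9,fing=255,dec=2)
```

```text
0 [255, [-0.31, 8.42, -0.02], 0] [ 0.408 -0.278  0.037] q [-0.83  0.36  1.48  0.16  1.7  -1.22] 0.01 
1 [255, [-0.31, 8.42, -0.02], 0] [ 0.416 -0.275  0.037] q [-0.81  0.37  1.47  0.17  1.7  -1.2 ] 0.01 
2 [255, [-0.31, 8.42, -0.02], 0] [ 0.424 -0.272  0.037] q [-0.8   0.37  1.46  0.17  1.7  -1.19] 0.01 
3 [255, [-0.31, 8.42, -0.02], 0] [ 0.432 -0.269  0.037] q [-0.79  0.38  1.45  0.18  1.7  -1.18] 0.01 
4 [255, [-0.31, 8.42, -0.02], 0] [ 0.44  -0.267  0.037] q [-0.78  0.39  1.44  0.18  1.7  -1.17] 0.01 
5 [255, [-0.31, 8.42, -0.03], 0] [ 0.448 -0.264  0.037] q [-0.76  0.4   1.43  0.19  1.71 -1.15] 0.01 
6 [255, [-0.31, 8.42, -0.02], 0] [ 0.455 -0.261  0.037] q [-0.75  0.41  1.41  0.19  1.71 -1.14] 0.01 
7 [255, [-0.31, 8.42, -0.03], 0] [ 0.463 -0.258  0.037] q [-0.74  0.42  1.4   0.2   1.71 -1.13] 0.01 
8 [255, [-0.31, 8.42, -0.02], 0] [ 0.471 -0.255  0.037] q [-0.73  0.43  1.39  0.2   1.71 -1.12] 0.01 
9 [255, [-0.31, 8.42, -0.03], 0] [ 0.479 -0.253  0.037] q [-0.72  0.44  1.37  0.21  1.71 -1.11] 0.01 
10 [255, [-0.31, 8.42, -0.02], 0] [ 0.487 -0.25   0.037] q [-0.71  0.45  1.36  0.21  1.71 -1.1 ] 0.01 
11 [255, [-0.32, 8.42, -0.03], 0] [ 0.495 -0.247  0.037] q [-0.7   0.46  1.35  0.21  1.71 -1.08] 0.01 
12 [255, [-0.31, 8.42, -0.02], 0] [ 0.503 -0.244  0.037] q [-0.68  0.47  1.33  0.22  1.72 -1.07] 0.01
```

>>> {"op": "carry_out", "data": {"increments": [[255, [-0.3, 5, 0], 0], [255, [-0.3, 8.4, 0], 0], [255, [-0.3, 8.4, 0], 0], [255, [-0.3, 8.4, 0], 0], [255, [-0.3, 8.4, 0], 0]]}}

```text
time: 23.0
tool_pos: [0.437, -0.2673, 0.0366]
ee_rot: [3.127, -0.433, 1.954]
wrist_force: [-3.3, -1.2, 2.1]
width: 0.0135
finger_force: 30.0
```

```bash
python3 s.py
python3 - <<'E'
from path import *
o=robot.get_obs();print(o['width'],o['finger_force'])
path([np.array([.3999,-.2808,.0366])+[.1032,.0367,0]],step=9,fing=255,dec=2)
E
```

```text
23.0 q [-0.779  0.387  1.445  0.182  1.703 -1.171] p [ 0.437  -0.2673  0.0366] F [-3.3 -1.2  2.1]
xyz axes [[-0.339, 0.842, 0.419], [0.93, 0.368, 0.013], [-0.143, 0.394, -0.908]]
0.013522188972132736 29.952992498874664
0 [255, [-0.36, 8.74, -0.05], 0] [ 0.445 -0.264  0.037] q [-0.77  0.4   1.43  0.19  1.71 -1.16] 0.02 
1 [255, [-0.36, 8.74, -0.04], 0] [ 0.454 -0.261  0.037] q [-0.75  0.41  1.42  0.19  1.71 -1.15] 0.01 
2 [255, [-0.36, 8.74, -0.05], 0] [ 0.462 -0.259  0.037] q [-0.74  0.42  1.4   0.2   1.71 -1.13] 0.01 
3 [255, [-0.36, 8.74, -0.04], 0] [ 0.47  -0.256  0.037] q [-0.73  0.43  1.39  0.2   1.71 -1.12] 0.01 
4 [255, [-0.36, 8.75, -0.05], 0] [ 0.478 -0.253  0.037] q [-0.72  0.44  1.37  0.21  1.71 -1.11] 0.01 
5 [255, [-0.36, 8.74, -0.04], 0] [ 0.487 -0.25   0.037] q [-0.71  0.45  1.36  0.21  1.71 -1.1 ] 0.01 
6 [255, [-0.35, 8.75, -0.05], 0] [ 0.495 -0.247  0.037] q [-0.7   0.46  1.35  0.21  1.71 -1.09] 0.01 
7 [255, [-0.36, 8.74, -0.04], 0] [ 0.503 -0.244  0.037] q [-0.68  0.47  1.33  0.22  1.72 -1.07] 0.02
```

>>> {"op": "carry_out", "data": {"increments": [[255, [-0.4, 9, 0], 0], [255, [-0.4, 9, 0], 0], [255, [-0.3, 9, 0], 0], [255, [-0.4, 9, 0], 0], [255, [-0.3, 9, 0], 0], [255, [-0.4, 9, 0], 0], [255, [-0.4, 9, 0], 0], [255, [-0.2, 5, 0], 0]]}}

```text
time: 23.8
tool_pos: [0.5013, -0.2447, 0.0363]
ee_rot: [3.127, -0.433, 1.954]
wrist_force: [-4.4, -1.6, 3.9]
width: 0.0135
finger_force: 29.9
```

>>> {"op": "carry_out", "data": {"increments": [[255, [0, 0, 0], 0], [255, [0, 0, 0], 0]]}}

```text
time: 24.0
tool_pos: [0.5016, -0.2446, 0.0364]
ee_rot: [3.124, -0.432, 1.954]
wrist_force: [-1.1, -0.3, 4.1]
width: 0.0138
finger_force: 30.0
```

```bash
python3 s.py
python3 - <<'E'
from path import *
o=robot.get_obs();print(o['width'],o['finger_force'],'left',(np.array([.5031,-.2441,.0366])-p)*1000)
import pickle
for n in('wrist','scene','side'):
    im,c=snap(n,n+'7.png');pickle.dump((im,c),open(n+'7.pkl','wb'))
    print(n,'blue',blobs(im,*COL['blue'])[1],'green',blobs(im,*COL['green'],15)[1])
    print('lid predicted',proj(c,np.array([.4769,-.1793,.060])))
im=cv2.imread('pics/wrist7.png');a=cv2.imread('pics/scene7.png')[165:295,225:385];b=cv2.imread('pics/side7.png')[145:275,235:395]
cv2.imwrite('pics/v7.png',np.vstack([im[:250,100:500],np.hstack([cv2.resize(i,(200,163)) for i in(a,b)])]))
E
```

```text
24.0 q [-0.687  0.462  1.339  0.22   1.713 -1.077] p [ 0.5016 -0.2446  0.0364] F [-1.1 -0.3  4.1]
xyz axes [[-0.34, 0.842, 0.419], [0.93, 0.367, 0.016], [-0.141, 0.395, -0.908]]
0.013828421364011613 29.95594471693039 left [1.49749989 0.52803563 0.16132601]
wrist blue [([281.6, 113.8], [262, 80, 45, 83, 1630]), ([355.9, 118.7], [340, 84, 32, 79, 1334])] green [([352.6, 183.1], [328, 153, 40, 51, 288]), ([284.6, 184.2], [270, 159, 37, 45, 262])]
lid predicted [320.20621495 129.26901157]
scene blue [([337.8, 217.1], [328, 211, 21, 13, 132]), ([295.3, 229.1], [292, 225, 8, 10, 39])] green [([316.9, 251.4], [307, 241, 17, 17, 37])]
lid predicted [306.42555995 227.31298301]
side blue [([227.3, 150.2], [215, 144, 27, 13, 143]), ([237.6, 164.9], [223, 156, 26, 17, 145]), ([307.3, 220.0], [296, 210, 25, 20, 319]), ([272.5, 222.2], [263, 218, 20, 9, 67])] green []
lid predicted [310.39357869 219.63270474]
```

View pics/v7.png

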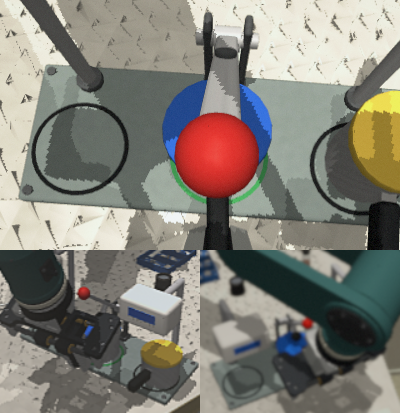

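Upright in the ring, with the clip's ball over the lid. I check the centring from the lid rim and ring arcs in the same wrist picture.

Run:
```python
from path import *
import pickle
im,c=pickle.load(open('wrist7.pkl','rb'))
def circ(px,z,Rf=None):
    P=np.array([onz(c,x,y,z)[:2] for x,y in px])
    from scipy.optimize import least_squares
    f=lambda s:np.hypot(*(P-s[:2]).T)-(Rf or s[2])
    s=least_squares(f,[.477,-.179,.035],loss='soft_l1',f_scale=.001);return s.x,np.abs(s.fun).mean()
m=blobs(im,*COL['blue'])[0];px=[]
for y in range(86,158):
    xs=np.nonzero(m[y])[0]
    if len(xs):px+= [(xs[0]-.5,y)] if xs[0]<310 else []; px+=[(xs[-1]+.5,y)] if xs[-1]>345 else []
l,e=circ(px,.060,.034);l2,_=circ(px,.060);print('lid',l[:2].round(4),e.round(5),'free',l2.round(4))
g=blobs(im,*COL['green'])[0];g[:150]=0;ys,xs=np.nonzero(g);r,e=circ(list(zip(xs,ys)),.010,.0375);r2,_=circ(list(zip(xs,ys)),.010);print('ring',r[:2].round(4),e.round(5),'free',r2.round(4))
d=r[:2]-l[:2];print('move world mm',d*1000,'U,V',d@U[:2]*1000,d@V[:2]*1000,'tool',(M.T@np.r_[d,0]*1000).round(2))
```

```text
lid [ 0.4749 -0.1797] 0.00043 free [ 0.4747 -0.1793  0.0335]
ring [ 0.4766 -0.1787] 0.00087 free [ 0.4769 -0.1792  0.0371]
move world mm [1.79153566 1.03876831] U,V 0.4484378181810489 2.0217673366020485 tool [0.27 2.05 0.16]
```

>>> {"op": "carry_out", "data": {"increments": [[255, [0.3, 2, 0.1], 0], [255, [0, 0, 0], 0], [255, [0, 0, 0], 0], [150, [0, 0, 0], 0], [150, [0, 0, 0], 0], [150, [0, 0, 0], 0]]}}

```text
time: 24.75
tool_pos: [0.5025, -0.2437, 0.0356]
ee_rot: [3.127, -0.433, 1.953]
wrist_force: [0.6, 0.2, -0.0]
width: 0.0344
finger_force: 0.0
```

```bash
python3 s.py
python3 - <<'E'
from path import *
print(robot.get_obs()['width'],need_tw())
h=np.array([.460,-.127,.07]);f=lambda t:-U*.135*np.cos(t)+Z*.135*np.sin(t)
b=h+f(.69);z=M[:,2];print('ball',b,'rel tool',(M.T@(b-p)*1000).round(1))
path([p-.06*z, b-.13*z-.03*U,b-.07*z],step=40,fing=150,dec=0)
E
```

```text
24.75 q [-0.685  0.465  1.338  0.219  1.713 -1.074] p [ 0.5025 -0.2437  0.0356] F [ 0.6  0.2 -0. ]
xyz axes [[-0.339, 0.842, 0.419], [0.93, 0.367, 0.014], [-0.143, 0.395, -0.908]]
0.03442201849452638 3.9160275511800284
ball [ 0.49148221 -0.22624451  0.15593252] rel tool [  68.9   -2.2 -100.8]
0 [150, [0.0, -0.0, -30.0], 0] [ 0.507 -0.256  0.063] q [-0.69  0.46  1.28  0.22  1.77 -1.07] 0.06 
1 [150, [0.0, -0.0, -30.0], 0] [ 0.511 -0.267  0.09 ] q [-0.7   0.47  1.22  0.22  1.83 -1.07] 0.06 
2 [150, [8.0, -1.0, -37.0], 0] [ 0.513 -0.276  0.127] q [-0.71  0.46  1.16  0.22  1.9  -1.06] 0.07 
3 [150, [8.0, -1.0, -37.0], 0] [ 0.514 -0.284  0.164] q [-0.72  0.45  1.09  0.22  1.97 -1.05] 0.07 
4 [150, [9.0, -1.0, -36.0], 0] [ 0.515 -0.291  0.2  ] q [-0.73  0.45  1.02  0.23  2.05 -1.04] 0.07 
5 [150, [8.0, -1.0, -37.0], 0] [ 0.517 -0.299  0.237] q [-0.73  0.46  0.93  0.23  2.12 -1.03] 0.09 
6 [150, [9.0, -0.0, -36.0], 0] [ 0.519 -0.306  0.274] q [-0.74  0.48  0.84  0.24  2.2  -1.01] 0.09 
7 [150, [13.0, 1.0, 36.0], 0] [ 0.511 -0.28   0.247] q [-0.72  0.42  0.97  0.24  2.12 -1.01] 0.13 
8 [150, [14.0, 1.0, 36.0], 0] [ 0.502 -0.254  0.22 ] q [-0.7   0.37  1.09  0.24  2.05 -1.01] 0.12
```

>>> {"op": "carry_out", "data": {"increments": [[150, [0, 0, -30], 0], [150, [0, 0, -30], 0], [150, [8, -1, -37], 4], [150, [8, -1, -37], 0], [150, [9, -1, -36], 0], [150, [8, -1, -37], 0], [150, [9, 0, -36], 0], [150, [0, 0, 0], 0]]}}

```text
time: 25.55
tool_pos: [0.5227, -0.3063, 0.2803]
ee_rot: [-3.131, -0.423, 1.879]
wrist_force: [0.2, 0.8, 0.1]
width: 0.0386
finger_force: 0.0
```

```bash
python3 s.py
python3 - <<'E'
from path import *
import pickle
o=robot.get_obs();print(o['width'],need_tw())
im,c=snap('wrist','w8.png');pickle.dump((im,c),open('w8.pkl','wb'))
a,ca=snap('scene','scene8.png');b,cb=snap('side','side8.png')
for n,i in(('wrist',im),('scene',a),('side',b)):print(n,[x for k in('red1','red2') for x in blobs(i,*COL[k],20)[1]])
h=np.array([.460,-.127,.07]);f=lambda t:-U*.135*np.cos(t)+Z*.135*np.sin(t)
for cc in(c,ca,cb):print(proj(cc,h+f(.69)).round(1))
E
```

```text
25.55 q [-0.735  0.476  0.826  0.247  2.2   -0.936] p [ 0.5227 -0.3063  0.2803] F [0.2 0.8 0.1]
xyz axes [[-0.277, 0.869, 0.41], [0.951, 0.308, -0.01], [-0.135, 0.388, -0.912]]
0.038562443164463216 0.06488796767417358
wrist [([369.1, 6.6], [351, 0, 33, 16, 178]), ([314.5, 172.1], [307, 164, 16, 17, 210])]
scene [([95.7, 85.5], [88, 84, 16, 4, 38]), ([461.4, 155.7], [458, 152, 8, 10, 31]), ([401.3, 194.8], [387, 184, 28, 21, 87]), ([291.5, 198.3], [287, 195, 10, 8, 58])]
side [([318.6, 98.9], [314, 94, 9, 10, 65]), ([287.7, 153.1], [271, 152, 31, 3, 37]), ([320.7, 203.3], [317, 200, 8, 8, 47])]
[314.5 170.5]
[292.  198.5]
[319.6 202.9]
```

Run:
```python
from path import *
import pickle
im,c=pickle.load(open('w8.pkl','rb'));cs=robot.get_calibration('scene');cd=robot.get_calibration('side')
b,r=tri([ray(c,314.5,172.1),ray(cs,291.5,198.3),ray(cd,320.7,203.3)]);print(b,r)
m=blobs(im,*COL['blue'])[0]
path([b-.05*M[:,2],b+.005*M[:,2]],step=35,fing=150,dec=1)
```

```text
[ 0.49284519 -0.22870533  0.15765751] [np.float64(0.0006085118974402256), np.float64(0.0003274073845190342), np.float64(0.0007668070750663677)]
0 [150, [8.4, -0.6, 29.7], 0] [ 0.514 -0.286  0.25 ] q [-0.72  0.44  0.94  0.24  2.13 -0.94] 0.1 
1 [150, [8.3, -0.6, 29.7], 0] [ 0.507 -0.267  0.226] q [-0.71  0.4   1.04  0.24  2.07 -0.94] 0.1 
2 [150, [8.4, -0.6, 29.7], 0] [ 0.5   -0.248  0.203] q [-0.69  0.37  1.13  0.24  2.01 -0.94] 0.09 
3 [150, [-0.0, 0.0, 27.5], 0] [ 0.496 -0.238  0.178] q [-0.68  0.35  1.2   0.24  1.96 -0.94] 0.07 
4 [150, [-0.0, 0.0, 27.5], 0] [ 0.492 -0.227  0.153] q [-0.67  0.34  1.26  0.23  1.91 -0.95] 0.06
```

>>> {"op": "carry_out", "data": {"increments": [[150, [8.4, -0.6, 29.7], 0], [150, [8.3, -0.6, 29.7], 0], [150, [8.4, -0.6, 29.7], 0], [150, [0, 0, 20], 0], [150, [0, 0, 20], 0], [150, [0, 0, 15], 0], [150, [0, 0, 0], 0], [150, [0, 0, 0], 0]]}}

```text
time: 26.5
tool_pos: [0.4914, -0.2262, 0.1529]
ee_rot: [-3.122, -0.435, 1.876]
wrist_force: [0.6, -0.1, 0.0]
width: 0.0383
finger_force: 0.0
```

```bash
python3 s.py
python3 - <<'E'
from path import *
b=np.array([.4928,-.2287,.1577]);print('ball rel grasp pt (tool)',(M.T@(b+.005*M[:,2]-p)*1000).round(1))
E
```

```text
26.5 q [-0.674  0.342  1.263  0.234  1.907 -0.948] p [ 0.4914 -0.2262  0.1529] F [ 0.6 -0.1  0. ]
xyz axes [[-0.272, 0.865, 0.421], [0.951, 0.308, -0.018], [-0.145, 0.396, -0.907]]
ball rel grasp pt (tool) [-0.5  0.4 -0.5]
```

>>> {"op": "carry_out", "data": {"increments": [[255, [0, 0, 0], 0], [255, [0, 0, 0], 0], [255, [0, 0, 0], 0], [255, [0, 0, 0], 0], [255, [0, 0, 0], 0]]}}

```text
time: 27.0
tool_pos: [0.4925, -0.2274, 0.1549]
ee_rot: [-3.125, -0.431, 1.877]
wrist_force: [1.0, -0.8, 1.9]
width: 0.0186
finger_force: 30.0
```

```bash
python3 s.py
python3 - <<'E'
from path import *
o=robot.get_obs();print(o['width'],o['finger_force'])
f=lambda t:-U*.135*np.cos(t)+Z*.135*np.sin(t)
path([p+f(t)-f(.69) for t in np.linspace(.69,.42,10)[1:]],step=20,fing=255,dec=1)
E
```

```text
27.0 q [-0.675  0.34   1.26   0.234  1.907 -0.948] p [ 0.4925 -0.2274  0.1549] F [ 1.  -0.8  1.9]
xyz axes [[-0.274, 0.867, 0.418], [0.951, 0.308, -0.015], [-0.141, 0.393, -0.909]]
0.01863122808040312 30.000547170639038
0 [255, [-3.6, 0.0, 1.8], 0] [ 0.493 -0.23   0.152] q [-0.68  0.35  1.26  0.23  1.9  -0.95] 0.01 
1 [255, [-3.6, 0.1, 1.9], 0] [ 0.494 -0.232  0.149] q [-0.68  0.35  1.25  0.23  1.9  -0.95] 0.01 
2 [255, [-3.5, 0.0, 2.1], 0] [ 0.495 -0.234  0.145] q [-0.68  0.36  1.25  0.23  1.89 -0.96] 0.01 
3 [255, [-3.4, 0.0, 2.1], 0] [ 0.495 -0.236  0.142] q [-0.68  0.37  1.25  0.23  1.89 -0.96] 0.01 
4 [255, [-3.4, 0.1, 2.2], 0] [ 0.496 -0.239  0.138] q [-0.68  0.37  1.25  0.23  1.89 -0.96] 0.01 
5 [255, [-3.3, 0.0, 2.4], 0] [ 0.497 -0.24   0.135] q [-0.69  0.38  1.25  0.23  1.88 -0.97] 0.01 
6 [255, [-3.2, 0.1, 2.4], 0] [ 0.497 -0.242  0.131] q [-0.69  0.38  1.25  0.23  1.88 -0.97] 0.01 
7 [255, [-3.2, 0.0, 2.5], 0] [ 0.498 -0.244  0.128] q [-0.69  0.39  1.25  0.23  1.87 -0.97] 0.01 
8 [255, [-3.1, 0.1, 2.7], 0] [ 0.498 -0.246  0.124] q [-0.69  0.39  1.25  0.22  1.87 -0.98] 0.01
```

>>> {"op": "carry_out", "data": {"increments": [[255, [-3.6, 0, 1.8], 0], [255, [-3.6, 0, 1.9], 0], [255, [-3.5, 0, 2.1], 0], [255, [-3.4, 0, 2.1], 0], [255, [-3.4, 0, 2.2], 0], [255, [-3.3, 0, 2.4], 0], [255, [-3.2, 0, 2.4], 0]]}}

```text
time: 27.7
tool_pos: [0.4971, -0.2422, 0.1305]
ee_rot: [-3.125, -0.431, 1.877]
wrist_force: [3.5, -1.9, 3.7]
width: 0.0187
finger_force: 30.0
```

>>> {"op": "carry_out", "data": {"increments": [[255, [0, 0, 0], 0]]}}

```text
time: 27.8
tool_pos: [0.4972, -0.2424, 0.1298]
ee_rot: [-3.125, -0.431, 1.876]
wrist_force: [4.2, -2.7, 1.7]
width: 0.0182
finger_force: 30.0
```

```bash
python3 s.py
python3 - <<'E'
from path import *
o=robot.get_obs();print(o['width'],o['finger_force']);g=p-.005*M[:,2]
h=np.array([.4598,-.1269,.07]);d=g-h;print('ang est',np.arctan2(d[2],-d@U),np.linalg.norm(d))
E
```

```text
27.8 q [-0.688  0.381  1.257  0.226  1.873 -0.97 ] p [ 0.4972 -0.2424  0.1298] F [ 4.2 -2.7  1.7]
xyz axes [[-0.273, 0.867, 0.418], [0.952, 0.307, -0.015], [-0.142, 0.393, -0.908]]
0.018187692730951874 30.000571310520172
ang est 0.4799990799308213 0.13923490075040765
```

>>> {"op": "carry_out", "data": {"increments": [[255, [-1.6, 0, 1.3], 0], [255, [-1.6, 0, 1.3], 0], [255, [0, 0, 0], 0]]}}

```text
time: 28.1
tool_pos: [0.4976, -0.2437, 0.1269]
ee_rot: [-3.125, -0.432, 1.877]
wrist_force: [4.7, -2.3, 3.0]
width: 0.0184
finger_force: 30.0
```

>>> {"op": "carry_out", "data": {"increments": [[255, [-1.5, 0, 1.4], 0], [255, [0, 0, 0], 0]]}}

```text
time: 28.3
tool_pos: [0.4977, -0.244, 0.1264]
ee_rot: [-3.126, -0.433, 1.878]
wrist_force: [4.3, -1.0, 6.7]
width: 0.0185
finger_force: 30.0
```

```bash
python3 s.py
python3 - <<'E'
from path import *
o=robot.get_obs();print(o['width'],o['finger_force']);g=p-.005*M[:,2]
h=np.array([.4598,-.1269,.07]);d=g-h;print('ang est',np.arctan2(d[2],-d@U),np.linalg.norm(d))
E
```

```text
28.3 q [-0.69   0.387  1.256  0.226  1.869 -0.975] p [ 0.4977 -0.244   0.1264] F [ 4.3 -1.   6.7]
xyz axes [[-0.274, 0.865, 0.419], [0.951, 0.308, -0.014], [-0.142, 0.395, -0.908]]
0.01847485146673688 30.00174343585968
ang est 0.45276357943404294 0.13920496817182487
```

>>> {"op": "carry_out", "data": {"increments": [[255, [-1, 0, 1], 0], [255, [0, 0, 0], 0], [255, [0, 0, 0], 0]]}}

```text
time: 28.6
tool_pos: [0.4977, -0.2441, 0.1261]
ee_rot: [-3.126, -0.433, 1.878]
wrist_force: [3.4, -0.9, 10.9]
width: 0.0184
finger_force: 30.0
```

```bash
python3 s.py
```

```text
28.6 q [-0.69   0.387  1.256  0.226  1.869 -0.975] p [ 0.4977 -0.2441  0.1261] F [ 3.4 -0.9 10.9]
xyz axes [[-0.275, 0.865, 0.42], [0.951, 0.309, -0.014], [-0.142, 0.395, -0.908]]
```

The force rises without any motion, so the foot is on the lid. I open and back out along the tool axis.

>>> {"op": "carry_out", "data": {"increments": [[120, [0, 0, 0], 0], [120, [0, 0, 0], 0], [120, [0, 0, 0], 0], [120, [0, 0, 0], 0], [120, [0, 0, -15], 0], [120, [0, 0, -30], 0], [120, [0, 0, -40], 0], [120, [0, 0, -40], 0]]}}

```text
time: 29.4
tool_pos: [0.5148, -0.2941, 0.2375]
ee_rot: [-3.122, -0.435, 1.876]
wrist_force: [1.5, -0.8, 0.1]
width: 0.0497
finger_force: 0.0
```

>>> {"op": "carry_out", "data": {"increments": [[120, [-20, 0, -30], 0], [120, [0, 0, 0], 0], [120, [0, 0, 0], 0]]}}

```text
time: 29.7
tool_pos: [0.5249, -0.3236, 0.2551]
ee_rot: [-3.123, -0.434, 1.875]
wrist_force: [0.0, -0.0, 0.2]
width: 0.0497
finger_force: 0.0
```

```bash
python3 s.py
python3 - <<'E'
from path import *
im,c=snap('wrist','w9.png');a,ca=snap('scene','scene9.png');b,cb=snap('side','side9.png')
ps=[]
for n,i in(('wrist',im),('scene',a),('side',b)):print(n,[x for k in('red1','red2') for x in blobs(i,*COL[k],20)[1]],'blue',blobs(i,*COL['blue'])[1])
h=np.array([.4598,-.1269,.07]);f=lambda t:-U*.135*np.cos(t)+Z*.135*np.sin(t)
for cc in(c,ca,cb):print('pred .44',proj(cc,h+f(.44)).round(1),'lid',proj(cc,np.array([.4769,-.179,.06])).round(1))
cv2.imwrite('pics/v9.png',np.vstack([np.hstack([cv2.resize(x,(400,325)) for x in(a[165:295,225:385],b[145:275,235:395])]),cv2.resize(im[60:200,220:480],(800,270))[:275]]))
E
```

```text
29.7 q [-0.75   0.515  0.823  0.236  2.181 -0.96 ] p [ 0.5249 -0.3236  0.2551] F [ 0.  -0.   0.2]
xyz axes [[-0.272, 0.866, 0.42], [0.951, 0.307, -0.017], [-0.144, 0.395, -0.907]]
wrist [([318.2, 174.0], [310, 166, 17, 17, 224])] blue [([305.6, 141.0], [295, 120, 20, 43, 633]), ([330.8, 141.2], [324, 120, 17, 43, 538]), ([212.1, 159.5], [190, 158, 45, 4, 163]), ([424.8, 159.5], [403, 158, 45, 4, 168])]
scene [([95.8, 85.5], [88, 84, 16, 4, 39]), ([461.2, 155.9], [457, 151, 9, 12, 34]), ([401.1, 194.7], [387, 184, 28, 21, 88]), ([286.1, 214.5], [282, 211, 10, 8, 63])] blue [([244.2, 181.4], [237, 176, 16, 12, 81]), ([337.8, 217.1], [328, 211, 21, 13, 132]), ([306.1, 228.7], [291, 219, 31, 19, 407])]
side [([289.0, 153.2], [271, 153, 33, 2, 40]), ([324.8, 217.7], [321, 215, 8, 7, 43])] blue [([226.7, 150.2], [215, 144, 27, 13, 138]), ([237.6, 164.9], [223, 156, 26, 17, 146]), ([307.7, 222.5], [296, 210, 27, 22, 356]), ([272.4, 222.2], [263, 218, 20, 9, 66])]
pred .44 [317.9 173.3] lid [319.3 141.2]
pred .44 [286.6 215. ] lid [306.5 227.3]
pred .44 [323.5 218.1] lid [310.4 219.5]
```

View pics/v9.png

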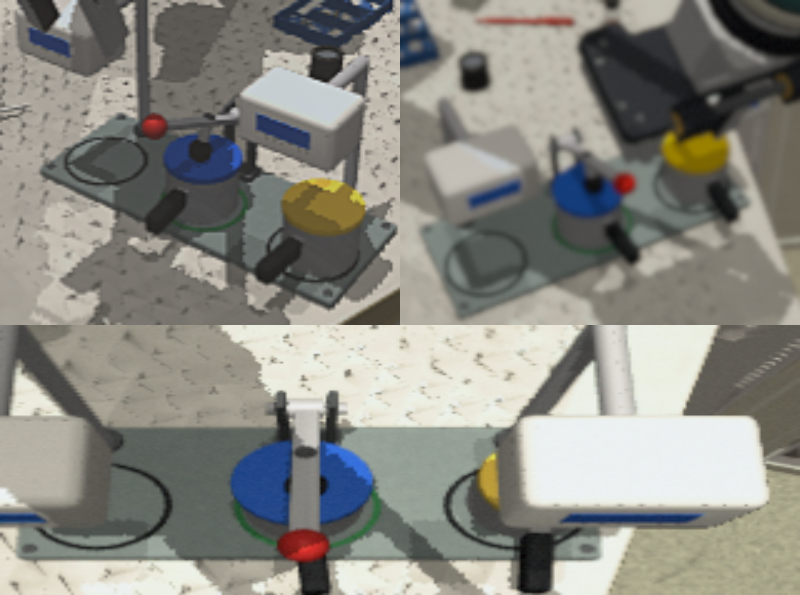

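The foot sits on the lid, with the ball where 0.44 rad predicts, the pot upright and the yellow pot untouched. One last centring check.

Run:
```python
from path import *
from scipy.optimize import least_squares
im=cv2.imread('pics/w9.png');c=robot.get_calibration('wrist')
def circ(px,z,Rf):
    P=np.array([onz(c,x,y,z)[:2] for x,y in px]);s=least_squares(lambda s:np.hypot(*(P-s).T)-Rf,[.477,-.179],loss='soft_l1',f_scale=.001);return s.x
m=blobs(im,*COL['blue'])[0];px=[]
for y in range(122,158):
    xs=np.nonzero(m[y,285:350])[0]
    if len(xs):px+=[(285+xs[0]-.5,y),(285+xs[-1]+.5,y)]
l=circ(px,.06,.034);g=blobs(im,*COL['green'])[0];g[:,:280]=0;g[:,360:]=0;g[:110]=0;ys,xs=np.nonzero(g);r=circ(list(zip(xs,ys)),.01,.0375)
d=l-r;print(l,r,'off U,V mm',d@U[:2]*1000,d@V[:2]*1000)
```

```text
[ 0.47365269 -0.17799111] [ 0.47533764 -0.17683155] off U,V mm -0.5958055010282123 -1.9566951977017102
```

```bash
python3 -c "
from bench import robot
print(robot.close_job())"
```

```text
the job is handed in; nothing more can be done
None
```

The job is handed in, with no verdict returned: the clip was raised, the blue pot slid upright into the green ring (about 2 mm off centre by the last measurement), the clip foot was lowered onto its lid, the yellow pot was left alone and the gripper was let go and clear at about 30 s. While leaning the tool, joints 1, 4 and 5 ran up to their range stops and read about 0.005 rad or less past the rounded limits.

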